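# Lift the wash basket off its trunnions and set it in the drain tray

### The job

Pick up the lifting hook by its orange handle, hook it under the bail of the steel wash basket and lift the basket straight up off its trunnions and out of the green cradle, keeping your gripper off the basket itself. Carry it slowly and level, without letting it swing or drop, and set it flat in the blue drain tray with the parts still in it. Then unhook and stand the lifting hook upright on the bare table, clear of the basket, tray and cradle, and leave the other things on the table where they are.

Things in the scene. Friction and masses are not known exactly. Their poses are not given: they have to be found in the camera images.
- cradle: fixed cradle, 124 (x) x 120 (y) mm: 12 mm steel base plate and two green cheeks, 9 mm thick in y, 50 mm wide in x, centred at y = +-48.5 mm. Each has an open-topped slot 16 mm wide holding a 10 mm pin of the basket; slot bottom 77 mm, cheek top 104 mm above the table. Origin: centre of the underside; y is the pivot axis.
- basket: loose open steel basket 98 (x) x 76 (y) x 58 (z) mm, 0.25-0.4 kg, 0.13 kg of parts inside. It hangs level, swinging freely on 10 mm pins along y, 46 mm above its underside, that end 61 mm from the middle in 18 mm caps outside the cheeks. A rigid bail spans its middle, legs at y = +-36 mm. Origin: centre of the underside, 36 mm above the table in the cradle; axes as the cradle's. Both x ends alike.
- bail (a point): middle of the bail's straight crossbar, a round bar 7 mm thick that runs along the basket's y, 60 mm clear between bends; 112 mm above the basket's underside and 54 mm above its rim.
- tray: fixed blue drain tray, 142 (x) x 120 (y) mm outside, 134 x 112 mm inside, rim 20 mm above the table. Origin: centre of the underside; x and y along its sides.
- tray_floor (a point): centre of the tray's flat floor, 10 mm above the table.
- hook: loose C-shaped lifting hook, 0.25 kg, 76 (x) x 40 (y) x 94 (z) mm, standing on its two prongs. Origin: underside, straight below the handle's middle. Shank at the back, x = -33 to -39 mm; mouth open to +x, 42 mm high at its entry. Prongs 8 mm wide at y = +-16 mm end at x = +37 mm, turned up there to 18 mm above the underside; their top is a shallow V, lowest at x = 0.
- hook_grip (a point): middle of the hook's orange and black handle, a block 60 (x) x 24 (y) x 34 (z) mm; 77 mm above the hook's underside. Grasp from above, fingers closing along the hook's y.
- hook_saddle (a point): lowest point of the prongs' upper side, straight below the handle's middle, 7 mm above the hook's underside; a bar lifted by the hook settles here, and the load then hangs straight under the handle. A lifted basket can swing about the bar.
- brass_bar: brass bar 84 x 14 x 12 mm lying loose in the basket. Origin: centre of its underside.
- coupon: dark weld test coupon 48 x 32 x 9 mm lying loose in the basket. Origin: centre of its underside.
- screwdriver: bystander: screwdriver with a red handle, 165 mm long.
- solvent_bottle: bystander: white bottle with a red tip, 118 mm high.
- marker: bystander: white pen with a blue cap, 133 mm long.
- parts_tin: bystander: round tin, 53 mm across, 22 mm high.
- pin_vise: bystander: slim metal pin vise, 99 mm long, lying on the table.
Things that resemble listed ones, but are neither listed nor needed, are in the scene too. What is shaped like the brass_bar but pink is not meant.

How it is judged:
On the way, in this order (a step that is already met when the one before it is completed fails the run):
1. the basket hangs on the hook, level within 0.25 rad and off the cradle, its pins more than 30 mm above their seats (z of basket in the frame of cradle above 0.066 m and contact force between hook and basket above 0.5 N and contact force between basket and cradle below 0.1 N and angle between basket's own z axis and vertical below 0.25 rad), for 0.1 s.
2. the basket stands in the tray, at rest and off the hook, with its parts inside (x of basket in the frame of tray_floor between -0.024 and 0.024 m and y of basket in the frame of tray_floor between -0.024 and 0.024 m and z of basket in the frame of tray_floor between -0.003 and 0.004 m and angle between basket's own z axis and vertical below 0.06 rad and linear speed of basket below 0.02 m/s and contact force between hook and basket below 0.1 N and x of brass_bar in the frame of basket between -0.049 and 0.049 m and y of brass_bar in the frame of basket between -0.038 and 0.038 m and z of brass_bar in the frame of basket between 0 and 0.035 m and x of coupon in the frame of basket between -0.049 and 0.049 m and y of coupon in the frame of basket between -0.038 and 0.038 m and z of coupon in the frame of basket between 0 and 0.035 m), for 0.2 s.
At the end, for the whole second after the job is handed in: Basket flat and still in the tray (middle within 24 mm of the tray's each way, underside within 4 mm of the floor, level within 0.06 rad), bar and coupon inside; lifting hook upright (0.08 rad) and still on the bare table, touching neither basket, tray nor cradle (all of step 2 and angle between hook's own z axis and vertical below 0.08 rad and height (world z) of hook between -0.004 and 0.006 m and linear speed of hook below 0.02 m/s and contact force between hook and tray below 0.1 N and contact force between hook and cradle below 0.1 N).
It fails at once if the basket tilts more than 0.45 rad (swings or catches) (angle between basket's own z axis and vertical above 0.45 rad).
It fails at once if the basket moves faster than 0.7 m/s (dropped or flung) (linear speed of basket above 0.7 m/s).
It fails at once if the fingers press on the basket (over 1 N) (contact force between the fingers and basket above 1 N).
It fails at once if a bystander (screwdriver, bottle, marker, tin or pin vise) is moved more than 30 mm (distance of any of screwdriver, solvent_bottle, marker, parts_tin, pin_vise from where it was at the start of the episode above 0.03 m).
It also fails if it takes over 64 s, if anything falls off the work surface, if the arm or the gripper's body presses on something with over 40 N, if the wrist force passes 120 N, or if a joint passes its speed limit or range.

### The arm

A 6-joint arm with a two-finger parallel gripper is mounted at the origin on a cart in front of the work surface, level with it; the furniture and walls round the work are solid. World frame = base frame: x ahead of the robot, y to its left, z up, the work surface at z = 0. Lengths are in m, angles in rad, forces in N, time in s.
With the tool pointing down it reaches from about 0.25 to 0.775 m from the base axis. Payload 4 kg.
Tool frame: the origin (TCP) lies on the centre line of the jaws, within the pads' length; the fingertips stand 25 mm ahead of it and the grasp point (between the pads) lies 6 mm ahead of it (tcp_to_tips is the z of the fingertips in the tool frame, in m); z points along the fingers, y is the direction in which the jaws open and shut (so a half turn about z gives the same grasp; the last joint's range is limited). The gripper opens to 85 mm and grips with 20 to 120 N. Pads are 22 mm wide; open, the fingers measure 114 mm over their backs; the gripper's body (76 mm by 85 mm) begins 54 mm behind the grasp point. The pads swing forward as they close: fully open they stand 13 mm farther back than shut.
Start: joints at [-1.419, 0.087, 1.371, -0, 1.684, -0.103], TCP at [0.139, -0.532, 0.229] pointing down, gripper open.
Joint ranges: [-3.1, 3.1], [-0.76, 2.03], [0.27, 2.55], [-1.08, 4.22], [0.17, 2.65], [-2.57, 2.57]. Speed limits (rad/s): [2.79, 2.79, 3.14, 3.14, 3.14, 3.14].

### API

Orientations are given as a unit quaternion [w, x, y, z].
In Python, from station import state, get_image, camera_model, finish_job, cut_out, landmark_of, tcp_to_tips gives the robot as it stands. The module is installed in compiled form; this text tells all that it offers.
- The arm moves only by the tool arm_command, never from a script. Its arguments are lists of equal length, an entry for each row: "xyz": the shift along the tool's x, y, z in cm, a list of three; "rot": the turn, a rotation vector about the tool's x, y, z in degrees, a list of three. In form: {"xyz": [[tx, ty, tz], ...], "rot": [[wx, wy, wz], ...]}. A call has exactly 8 rows; each row shifts and turns the pose as measured when the row begins, along the tool's axes as they then stand; what a row does not reach is not made up. A row lasts 1/10 s, in which the tool goes at most 50 mm and 8.59 degrees, less where a joint would pass 70% of its speed; a pose out of reach is approached as far as the arm can. A call is refused whole if a number of a shift passes 5 or a number of a turn 8.59, either way. A call with a gripper value outside its range is refused whole. "hand" is the finger opening in cm, from 0 to 8.54, set as the call begins (left out, the last holds). The fingers move at their own pace and stop on an object; "squeeze" is the grip in N (left out, the last holds). Time passes only in rows, so rows that do not move let the fingers close, or fill a call up. It gives the time, the measured TCP pose, the force and the opening at its end, in the units of the state.
- state(): the state, without advancing time (a new reading comes with each control period).
- get_image(name): name is "scene" or "top" or "wrist"; returns (picture, depth): 420x560x3 uint8, red, green, blue; 420x560 float32, m along the optical axis (not along the pixel's ray), 0 where there is no reading.
- camera_model(name): a dict with "fovy" (degrees; the focal length in pixels is half the picture's height over the tangent of half this angle, whatever the lens; pixels are square), "cx", "cy" (the principal point, pixels), "extrinsics" (4x4, takes a point from camera to world coordinates). Camera axes: x right, y up, looking along -z (the intrinsics and any distortion apply to the point x, -y, -z); pixel columns grow to the right and rows downward; lengths in m; the calibration is good to about 2 mm. A picture is of the moment at which its call begins: read the wrist's pose just before it. camera_model takes no time and is no camera call; for the wrist camera it gives the pose at the moment of the call.
- finish_job(): hands the job in, once; it reports no verdict.
Trained networks look in the newest picture that a camera, given by its name, has taken for a name from the list of things; names that differ only in an ending like _2 or _b are one class to them, and where a whole thing is asked for, a point or a joint stands for the part that bears it (a point fixed in the world has none). Each returns a list of dicts, best first, with "conf" (0 to 1); they miss things now and then, are a little off and sometimes report something else, mostly with a low value. They report only what shows in the picture. A call takes as long as a camera call. They do not tell look-alikes from the thing itself.
- cut_out(thing, camera): "region" (420x560 bool, what is visible of it) and "position" ([column, row] in pixels, amid what is visible of it).
- landmark_of(thing, camera): "position" ([column, row] in pixels: a listed point, or the origin of a listed thing).
The state is a dict: "time": time; "joint_positions": joint angles; "joint_vel": joint speeds; "joint_efforts": joint torques, N m; "eef_pos": TCP position; "tool_rot": TCP orientation; "wrist_force": force on the tool from outside, world axes, zero at the start; "ft_torque": the same for the moment, N m; "grip_width": opening from 0.0 (shut) to 1.0 (fully open).
Only numpy, scipy, OpenCV 4.12 (cv2) and the standard library are available. Lean on these libraries where they do the work, as an engineer would, in place of code of your own. Each camera call takes 0.05 s, during which the arm holds its last target.

## Working session

There is one attempt and no reset: what is moved stays moved. The work goes in short steps, Python scripts to look and compute and a tool call to move; the robot and the scene stay as the last step left them, time stands still between calls to the robot, and variables do not carry over. Pictures are saved under pics/ and viewed, and the job is handed in when it is done.

Besides the shell and the picture viewer there is one more tool, called as name(argument=value, ...), one argument or row to a line, values as JSON. arm_command: Moves the arm, as the interface text tells. Its arguments: {"type":"object","properties":{"xyz":{"type":"array","items":{"type":"array","items":{"type":"number"}}},"rot":{"type":"array","items":{"type":"array","items":{"type":"number"}}},"hand":{"type":"number"},"squeeze":{"type":"number"}},"required":["xyz","rot"]}

```bash
ls; mkdir -p pics; python3 - <<'E'
from station import *
import cv2
s=state(); print(s)
for n in ("scene","top","wrist"):
    im,d=get_image(n); cv2.imwrite(f"pics/{n}0.png",im[:,:,::-1]); 
    import numpy as np; np.save(f"pics/{n}0d.npy",d)
    print(n,camera_model(n))
print(tcp_to_tips)
E
```

```text
pics
{'time': 0.0, 'joint_positions': array([-1.41911034e+00,  8.79421000e-02,  1.37229655e+00, -6.77315372e-06,
        1.68361573e+00, -1.03097740e-01]), 'joint_vel': array([ 1.45886656e-04, -1.49982342e-03, -7.54383669e-04,  4.13382227e-04,
        1.68516163e-03,  5.32613321e-05]), 'joint_efforts': array([-2.08672950e-04, -3.51873600e+01, -3.13271964e+01, -1.68635925e-04,
        1.08060718e-02,  6.81879939e-06]), 'eef_pos': array([ 0.13853512, -0.53172716,  0.22812474]), 'tool_rot': array([-1.13044679e-03,  9.91896038e-01,  1.27047122e-01, -3.08350893e-05]), 'wrist_force': array([-0.30555299,  0.2933985 , -0.23960325]), 'ft_torque': array([ 0.03669766, -0.00013272, -0.01977156]), 'grip_width': 1.000363852425852}
scene {'fovy': 53.35656291849412, 'cx': 281.49130342887537, 'cy': 209.6915549554468, 'extrinsics': array([[-0.86534447,  0.37205411, -0.33578965,  0.2579503 ],
       [-0.50101251, -0.65937917,  0.56054043,  0.51933761],
       [-0.01286133,  0.65329538,  0.75699388,  0.77704787],
       [ 0.        ,  0.        ,  0.        ,  1.        ]])}
top {'fovy': 55.07118844010343, 'cx': 283.00699595000503, 'cy': 208.0726082100054, 'extrinsics': array([[-0.1503172 ,  0.96412832, -0.21877232,  0.3591983 ],
       [-0.98863281, -0.14588563,  0.03636678,  0.05244847],
       [ 0.0031465 ,  0.22175205,  0.97509801,  0.93175195],
       [ 0.        ,  0.        ,  0.        ,  1.        ]])}
wrist {'fovy': 61.42345651028133, 'cx': 281.85496934681515, 'cy': 204.89840457272, 'extrinsics': array([[ 0.25207091,  0.91439818,  0.31675895,  0.22063684],
       [-0.96770748,  0.23871739,  0.08097058, -0.5110181 ],
       [-0.00157652, -0.32694033,  0.94504367,  0.37187635],
       [ 0.        ,  0.        ,  0.        ,  1.        ]])}
0.025
```

View pics/top0.png

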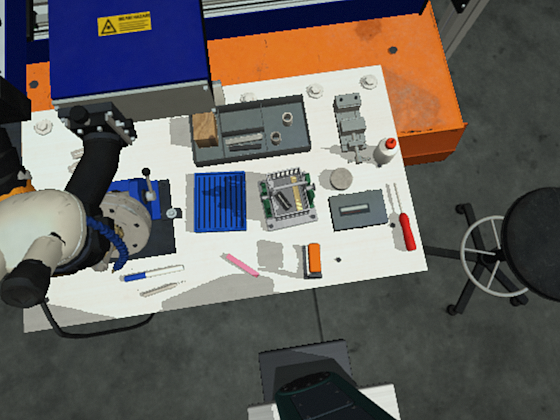

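View pics/scene0.png

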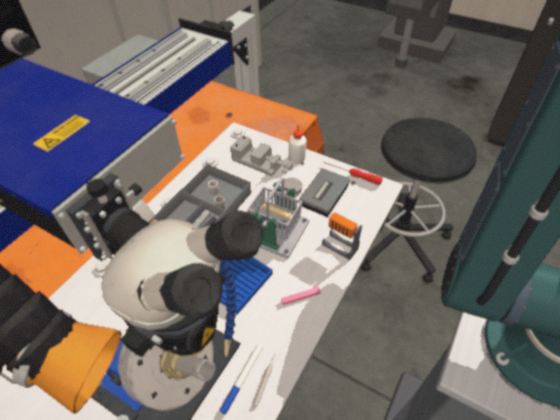

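View pics/wrist0.png

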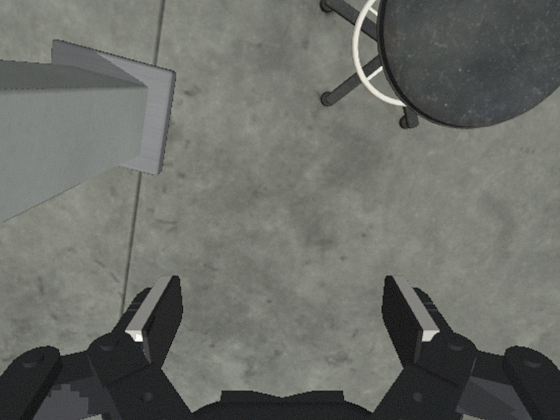

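```bash
cat > h.py <<'E'
from station import *
import numpy as np, cv2
from scipy.spatial.transform import Rotation as R
def rays(n,m=None):
    m=m or camera_model(n); f=210/np.tan(np.radians(m["fovy"]/2)); return m,f
def cloud(n,d,m=None):
    m,f=rays(n,m); v,u=np.mgrid[0:420,0:560]
    p=np.stack([(u-m["cx"])/f*d,-(v-m["cy"])/f*d,-d],-1)
    E=m["extrinsics"]; return p@E[:3,:3].T+E[:3,3]
def atz(n,uv,z,m=None):
    m,f=rays(n,m); E=m["extrinsics"]
    r=E[:3,:3]@np.array([(uv[0]-m["cx"])/f,-(uv[1]-m["cy"])/f,-1]); o=E[:3,3]
    return o+r*(z-o[2])/r[2]
def proj(n,P,m=None):
    m,f=rays(n,m);E=m["extrinsics"]; c=E[:3,:3].T@(np.array(P)-E[:3,3])
    return np.array([m["cx"]+f*c[0]/-c[2], m["cy"]-f*c[1]/-c[2]])
def pose():
    s=state(); q=s["tool_rot"]; return s["eef_pos"],R.from_quat(np.r_[q[1:],q[0]])
E
python3 - <<'E'
from h import *
zs=dict(hook=0,hook_grip=.077,hook_saddle=.007,bail=.148,basket=.036,cradle=0,tray=0,tray_floor=.01,screwdriver=.0,solvent_bottle=0,marker=0,parts_tin=0,pin_vise=0,brass_bar=.04,coupon=.04)
for n in ("top","scene"):
    im,d=get_image(n); C=cloud(n,d)
    np.save(f"pics/{n}C.npy",C)
    for t,z in zs.items():
        for r in landmark_of(t,n)[:2]:
            print(n,t,round(r["conf"],2),np.round(r["position"]),np.round(atz(n,r["position"],z),4))
E
python3 - <<'E'
import cv2
a=cv2.imread('pics/top0.png')[150:290,180:430]; cv2.imwrite('pics/topz.png',cv2.resize(a,None,fx=3.2,fy=3.2,interpolation=cv2.INTER_CUBIC))
a=cv2.imread('pics/scene0.png')[120:310,180:400]; cv2.imwrite('pics/scenez.png',cv2.resize(a,None,fx=3,fy=3,interpolation=cv2.INTER_CUBIC))
E
```

```text
top hook 0.67 [285. 198.] [0.5913 0.0084 0.    ]
top hook 0.63 [310. 263.] [ 0.4314 -0.0234  0.    ]
top hook_grip 0.64 [316. 258.] [ 0.433 -0.033  0.077]
top hook_saddle 0.85 [311. 260.] [ 0.4377 -0.0263  0.007 ]
top bail 0.61 [287. 188.] [0.5744 0.0097 0.148 ]
top bail 0.53 [401. 213.] [ 0.4892 -0.2069  0.148 ]
top basket 0.84 [285. 197.] [0.5859 0.0103 0.036 ]
top tray 0.7 [383. 156.] [ 0.66   -0.2439  0.    ]
top tray 0.68 [220. 203.] [0.6028 0.1652 0.    ]
top tray_floor 0.78 [219. 199.] [0.6107 0.1635 0.01  ]
top tray_floor 0.53 [294. 198.] [ 0.5854 -0.0118  0.01  ]
top screwdriver 0.85 [402. 216.] [ 0.5085 -0.2566  0.    ]
top solvent_bottle 0.65 [383. 155.] [ 0.6632 -0.2433  0.    ]
top marker 0.71 [155. 272.] [0.4646 0.3304 0.    ]
top parts_tin 0.57 [338. 179.] [ 0.6199 -0.1251 -0.    ]
top pin_vise 0.53 [166. 290.] [0.419  0.3094 0.    ]
top pin_vise 0.41 [309. 264.] [ 0.4286 -0.0215  0.    ]
top brass_bar 0.66 [298. 199.] [ 0.5757 -0.017   0.04  ]
top brass_bar 0.47 [243. 266.] [0.4422 0.1252 0.04  ]
top coupon 0.74 [283. 201.] [0.5764 0.0157 0.04  ]
scene hook 0.89 [336.
[... 406 characters left out ...]
 0.    ]
scene tray_floor 0.81 [234. 275.] [0.595  0.1607 0.01  ]
scene screwdriver 0.83 [352. 175.] [ 0.5013 -0.2516  0.    ]
scene screwdriver 0.17 [299. 158.] [ 0.6535 -0.2409  0.    ]
scene solvent_bottle 0.62 [300. 161.] [ 0.647  -0.2334 -0.    ]
scene marker 0.89 [242. 382.] [0.4582 0.3354 0.    ]
scene marker 0.6 [339. 240.] [ 0.4418 -0.0411  0.    ]
scene parts_tin 0.61 [290. 191.] [ 0.6145 -0.1214  0.    ]
scene parts_tin 0.58 [274. 224.] [ 0.5942 -0.0073  0.    ]
scene pin_vise 0.67 [267. 378.] [0.4218 0.3082 0.    ]
scene brass_bar 0.84 [300. 296.] [0.4399 0.1499 0.04  ]
scene brass_bar 0.63 [280. 211.] [ 0.586  -0.0223  0.04  ]
scene coupon 0.58 [276. 224.] [0.5739 0.0168 0.04  ]
```

View pics/topz.png

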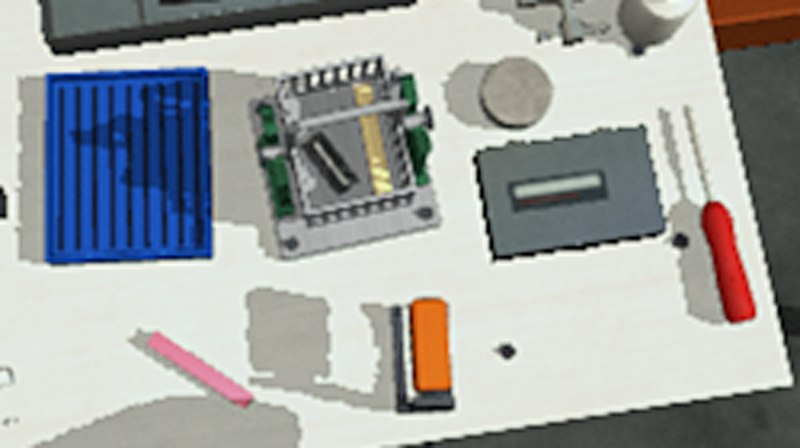

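View pics/scenez.png

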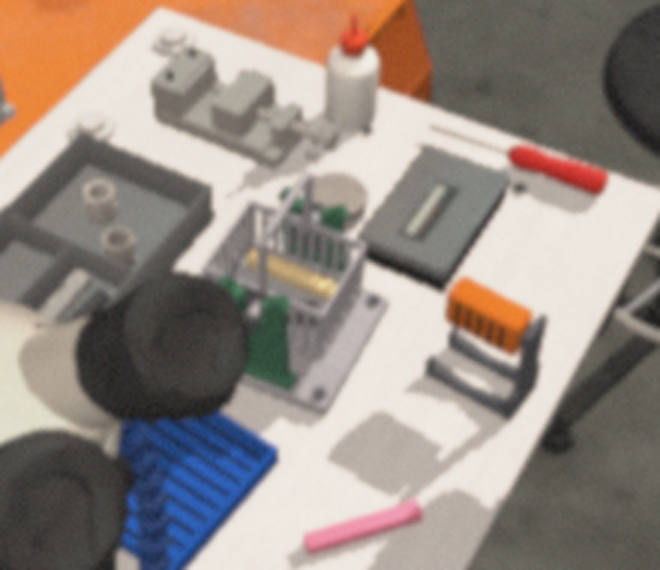

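```bash
python3 - <<'E'
from h import *
for n in ("top","scene"):
    C=np.load(f"pics/{n}C.npy").reshape(-1,3)
    def sel(x0,x1,y0,y1,z0,z1): 
        return C[(C[:,0]>x0)&(C[:,0]<x1)&(C[:,1]>y0)&(C[:,1]<y1)&(C[:,2]>z0)&(C[:,2]<z1)]
    def rep(nm,P):
        if len(P)<5: print(n,nm,len(P));return
        (c,wh,a)=cv2.minAreaRect(P[:,:2].astype(np.float32)); 
        ev=np.linalg.svd(P[:,:2]-P[:,:2].mean(0),full_matrices=False)[2][0]
        print(n,nm,len(P),np.round(c,4),np.round(wh,4),round(a,1),"pca",round(np.degrees(np.arctan2(ev[1],ev[0])),1),"z",np.round(np.percentile(P[:,2],[5,50,95]),4))
    rep("table",sel(.4,.45,.0,.1,-.02,.02))
    rep("handle",sel(.37,.52,-.09,.03,.085,.11))
    rep("hook all",sel(.37,.52,-.09,.03,.015,.11))
    rep("bail",sel(.5,.66,-.07,.1,.135,.17))
    rep("rim",sel(.5,.66,-.045,.07,.088,.1))
    rep("cheeks",sel(.5,.66,-.07,.1,.10,.11))
    rep("plate",sel(.48,.68,-.08,.1,.008,.016))
    rep("trayrim",sel(.5,.72,.08,.26,.016,.025))
    rep("trayall",sel(.5,.72,.09,.25,.006,.025))
E
```

```text
top table 957 [0.425 0.05 ] [0.0499 0.0998] 0.1 pca 89.8 z [-0.0042 -0.0015  0.0013]
top handle 373 [ 0.429  -0.0278] [0.0252 0.0699] 84.5 pca 173.5 z [0.0898 0.093  0.0958]
top hook all 461 [ 0.4307 -0.028 ] [0.0391 0.0742] 82.9 pca 174.1 z [0.0289 0.0925 0.0957]
top bail 136 [0.5792 0.0051] [0.0075 0.0776] 4.4 pca 94.5 z [0.1432 0.1497 0.1524]
top rim 306 [0.5817 0.0092] [0.0983 0.1112] 4.7 pca -167.6 z [0.089  0.093  0.0988]
top cheeks 118 [0.5829 0.0051] [0.0558 0.1059] 4.6 pca 93.4 z [0.1005 0.1035 0.1076]
top plate 667 [0.5956 0.0203] [0.1533 0.1478] 4.3 pca 55.8 z [0.0088 0.0116 0.0149]
top trayrim 484 [0.6282 0.173 ] [0.1591 0.1907] 80.2 pca 159.7 z [0.0165 0.0193 0.0233]
top trayall 3195 [0.6263 0.159 ] [0.1204 0.1887] 83.7 pca 173.1 z [0.0072 0.0101 0.0198]
scene table 888 [0.425 0.05 ] [0.05   0.0999] 0.0 pca 90.5 z [-0.0044 -0.0022 -0.0001]
scene handle 329 [ 0.4292 -0.0249] [0.0268 0.0695] 84.0 pca 174.1 z [0.0868 0.092  0.0946]
scene hook all 706 [ 0.4607 -0.0401] [0.0607 0.1465] 64.9 pca 157.3 z [0.0202 0.0828 0.094 ]
scene bail 111 [0.5796 0.0067] [0.0071 0.0794] 3.5 pca 93.5 z [0.1391 0.1488 0.1514]
scene rim 382 [0.5822 0.0123] [0.098 0.112] 3.5 pca 94.2 z [0.0885 0.0924 0.0987]
scene cheeks 93 [0.582  0.0075] [0.053  0.1073] 4.7 pca 92.6 z [0.1004 0.1027 0.1074]
scene plate 547 [0.5547 0.005 ] [0.0707 0.1221] 2.7 pca 82.6 z [0.0089 0.0109 0.0143]
scene trayrim 167 [0.5602 0.1685] [0.1211 0.0561] 84.6 pca 90.2 z [0.0166 0.0189 0.0208]
scene trayall 1371 [0.5831 0.1664] [0.1211 0.1026] 84.6 pca 104.5 z [0.0072 0.0096 0.0191]
```

```bash
cat > plan.py <<'E'
import sys
from h import *
def plan(tx,ty,tz,yaw,n=8,do=True):
    p,r=pose(); T=np.array([tx,ty,tz])
    Rt=R.from_matrix(np.array([[np.cos(yaw),np.sin(yaw),0],[np.sin(yaw),-np.cos(yaw),0],[0,0,-1]]).T if False else np.column_stack([[np.cos(yaw),np.sin(yaw),0],[np.sin(yaw),-np.cos(yaw),0],[0,0,-1]]))
    dr=(r.inv()*Rt).as_rotvec()
    print("rows",n,"tot dpos mm",np.round((T-p)*1000,1),"rot deg",np.round(np.degrees(dr),2))
    X=[];W=[]
    rr=r; pp=p
    for i in range(n):
        d=(T-p)/n; X.append([round(float(v),2) for v in rr.inv().apply(d)*100]); W.append([round(float(v),2) for v in np.degrees(dr)/n])
        rr=rr*R.from_rotvec(dr/n)
    print(X);print(W)
if __name__=="__main__":
    a=sys.argv[1:]; p,r=pose(); print("pose",np.round(p,4),"yaw",np.round(np.degrees(np.arctan2(r.as_matrix()[1,0],r.as_matrix()[0,0])),2),"ztool",np.round(r.as_matrix()[:,2],4),"t",state()["time"],"F",np.round(state()["wrist_force"],1))
    if a: plan(float(a[0]),float(a[1]),float(a[2]),np.radians(float(a[3])),int(a[4]) if len(a)>4 else 8)
E
python3 plan.py .43 -.03 .23 -6 16
```

```text
pose [ 0.1386 -0.5323  0.2293] yaw 14.6 ztool [ 0.e+00 -1.e-04 -1.e+00] t 1.75 F [-0.4  0.   0.1]
rows 16 tot dpos mm [291.4 502.3   0.7] rot deg [ 1.00e-02 -0.00e+00  2.06e+01]
[[2.55, -2.58, -0.0], [2.49, -2.64, -0.0], [2.44, -2.69, -0.0], [2.37, -2.74, -0.0], [2.31, -2.8, -0.0], [2.25, -2.85, -0.0], [2.18, -2.9, -0.0], [2.12, -2.95, -0.0], [2.05, -2.99, -0.0], [1.98, -3.04, -0.0], [1.91, -3.08, -0.0], [1.84, -3.13, -0.0], [1.77, -3.17, -0.0], [1.7, -3.2, -0.0], [1.63, -3.24, -0.0], [1.56, -3.28, -0.0]]
[[0.0, -0.0, 1.29], [0.0, -0.0, 1.29], [0.0, -0.0, 1.29], [0.0, -0.0, 1.29], [0.0, -0.0, 1.29], [0.0, -0.0, 1.29], [0.0, -0.0, 1.29], [0.0, -0.0, 1.29], [0.0, -0.0, 1.29], [0.0, -0.0, 1.29], [0.0, -0.0, 1.29], [0.0, -0.0, 1.29], [0.0, -0.0, 1.29], [0.0, -0.0, 1.29], [0.0, -0.0, 1.29], [0.0, -0.0, 1.29]]
```

arm_command(
  xyz=[
    [2.5,-2.6,0],
    [2.5,-2.6,0],
    [2.4,-2.7,0],
    [2.4,-2.7,0],
    [2.3,-2.8,0],
    [2.3,-2.8,0],
    [2.2,-2.9,0],
    [2.1,-2.9,0],
  ],
  rot=[
    [0,0,1.3],
    [0,0,1.3],
    [0,0,1.3],
    [0,0,1.3],
    [0,0,1.3],
    [0,0,1.3],
    [0,0,1.3],
    [0,0,1.3],
  ],
  hand=8.5,
)

```text
time: 2.55
eef_pos: [0.2881, -0.2782, 0.2282]
tool_rot: [0.0, 1.0, 0.028, 0.001]
wrist_force: [0.8, 0.4, 0.2]
grip_width: 0.999
```

```bash
python3 plan.py .43 -.03 .23 -6 8
```

```text
pose [ 0.2881 -0.2782  0.2282] yaw 3.22 ztool [ 1.1e-03 -9.0e-04 -1.0e+00] t 2.55 F [0.8 0.4 0.2]
rows 8 tot dpos mm [141.9 248.2   1.8] rot deg [ 0.05 -0.07  9.22]
[[1.95, -3.0, -0.02], [1.88, -3.04, -0.02], [1.82, -3.07, -0.02], [1.76, -3.11, -0.02], [1.7, -3.14, -0.02], [1.63, -3.18, -0.02], [1.57, -3.21, -0.02], [1.5, -3.24, -0.02]]
[[0.01, -0.01, 1.15], [0.01, -0.01, 1.15], [0.01, -0.01, 1.15], [0.01, -0.01, 1.15], [0.01, -0.01, 1.15], [0.01, -0.01, 1.15], [0.01, -0.01, 1.15], [0.01, -0.01, 1.15]]
```

arm_command(
  xyz=[
    [2.0,-3.2,0],
    [2.0,-3.2,0],
    [1.9,-3.3,0],
    [1.9,-3.3,0],
    [1.8,-3.3,0],
    [1.8,-3.4,0],
    [1.7,-3.4,0],
    [0,0,0],
  ],
  rot=[
    [0,0,1.3],
    [0,0,1.3],
    [0,0,1.3],
    [0,0,1.3],
    [0,0,1.3],
    [0,0,1.3],
    [0,0,1.3],
    [0,0,0],
  ],
)

```text
time: 3.35
eef_pos: [0.4279, -0.0356, 0.2302]
tool_rot: [0.001, 0.999, -0.052, 0.004]
wrist_force: [0.2, -0.4, 0.2]
grip_width: 0.997
```

```bash
cat > look.py <<'E'
import sys
from h import *
tag=sys.argv[1]
p,r=pose(); m=camera_model("wrist"); im,d=get_image("wrist"); C=cloud("wrist",d,m).reshape(-1,3)
np.save("pics/wC.npy",C); cv2.imwrite(f"pics/{tag}.png",im[:,:,::-1])
print("pose",np.round(p,4))
def sel(x0,x1,y0,y1,z0,z1): 
    return C[(C[:,0]>x0)&(C[:,0]<x1)&(C[:,1]>y0)&(C[:,1]<y1)&(C[:,2]>z0)&(C[:,2]<z1)]
def rep(nm,P):
    if len(P)<5: print(nm,len(P));return
    (c,wh,a)=cv2.minAreaRect(P[:,:2].astype(np.float32)); 
    ev=np.linalg.svd(P[:,:2]-P[:,:2].mean(0),full_matrices=False)[2][0]
    print(nm,len(P),np.round(c,4),np.round(wh,4),round(a,1),"pca",round(np.degrees(np.arctan2(ev[1],ev[0])),1),"z",np.round(np.percentile(P[:,2],[5,50,95]),4))
E
python3 - <<'E'
import sys; sys.argv=['x','w1']
exec(open('look.py').read())
rep("handle",sel(.37,.52,-.09,.03,.088,.1))
rep("hook low",sel(.37,.52,-.09,.03,.004,.05))
rep("bail",sel(.5,.66,-.07,.1,.135,.165))
rep("table",sel(.45,.48,-.09,.03,-.01,.01))
for t,z in (("hook_grip",.077),("hook_saddle",.007)):
    for q in landmark_of(t,"wrist")[:2]: print(t,q["conf"],q["position"],atz("wrist",q["position"],z,m))
E
```

```text
pose [ 0.4279 -0.0356  0.2302]
handle 2207 [ 0.4313 -0.0277] [0.0251 0.0691] 83.7 pca 174.0 z [0.0899 0.0924 0.0937]
hook low 844 [ 0.4624 -0.0406] [0.0609 0.1456] 65.5 pca 159.1 z [0.0065 0.0109 0.0281]
bail 0
table 2866 [ 0.465  -0.0301] [0.03   0.1199] 0.0 pca 90.0 z [-0.0036 -0.0024 -0.0009]
hook_grip 0.74 [272.8, 181.3] [ 0.4337765  -0.02887718  0.077     ]
hook_saddle 0.91 [271.7, 163.9] [ 0.43456576 -0.02627451  0.007     ]
```

View pics/w1.png

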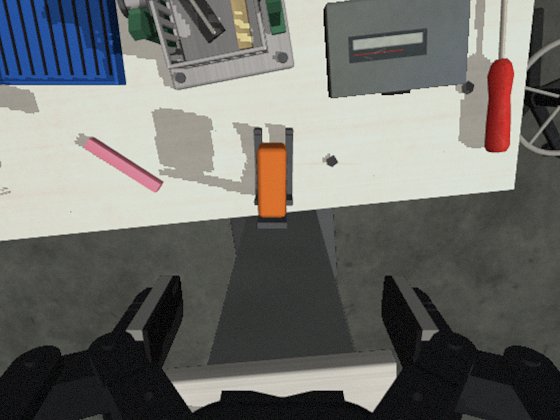

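```bash
python3 plan.py .435 -.028 .087 -6 6
```

```text
pose [ 0.4264 -0.0393  0.2302] yaw -6.31 ztool [ 0.0077 -0.0056 -1.    ] t 3.5 F [-0.3 -0.4  0.4]
rows 6 tot dpos mm [   8.6   11.3 -143.2] rot deg [ 0.27 -0.47 -0.31]
[[0.1, -0.21, 2.39], [0.11, -0.21, 2.39], [0.11, -0.21, 2.39], [0.11, -0.21, 2.39], [0.12, -0.21, 2.39], [0.12, -0.2, 2.39]]
[[0.05, -0.08, -0.05], [0.05, -0.08, -0.05], [0.05, -0.08, -0.05], [0.05, -0.08, -0.05], [0.05, -0.08, -0.05], [0.05, -0.08, -0.05]]
```

arm_command(
  xyz=[
    [0.2,-0.3,1.0],
    [0.2,-0.3,2.0],
    [0.2,-0.3,2.0],
    [0.1,-0.2,2.0],
    [0,-0.1,2.0],
    [0,0,1.0],
    [0,0,0],
    [0,0,0],
  ],
  rot=[
    [0.1,-0.2,-0.1],
    [0.1,-0.2,-0.1],
    [0.1,-0.1,-0.1],
    [0,0,0],
    [0,0,0],
    [0,0,0],
    [0,0,0],
    [0,0,0],
  ],
)

```text
time: 4.3
eef_pos: [0.4324, -0.0363, 0.1243]
tool_rot: [0.0, 0.998, -0.061, -0.001]
wrist_force: [-0.1, -1.0, 0.1]
grip_width: 0.996
```

```bash
python3 plan.py .435 -.028 .087 -6 4
```

```text
pose [ 0.4324 -0.0363  0.1243] yaw -6.98 ztool [-1.1e-03 -6.0e-04 -1.0e+00] t 4.3 F [-0.1 -1.   0.1]
rows 4 tot dpos mm [  2.6   8.3 -37.3] rot deg [ 0.04  0.06 -0.98]
[[0.04, -0.21, 0.93], [0.04, -0.21, 0.93], [0.04, -0.21, 0.93], [0.04, -0.21, 0.93]]
[[0.01, 0.01, -0.25], [0.01, 0.01, -0.25], [0.01, 0.01, -0.25], [0.01, 0.01, -0.25]]
```

arm_command(
  xyz=[
    [0.1,-0.4,1.0],
    [0.1,-0.4,1.0],
    [0.1,-0.3,1.0],
    [0,-0.2,0.8],
    [0,0,0],
    [0,0,0],
    [0,0,0],
    [0,0,0],
  ],
  rot=[
    [0,0,-0.4],
    [0,0,-0.4],
    [0,0,-0.3],
    [0,0,0],
    [0,0,0],
    [0,0,0],
    [0,0,0],
    [0,0,0],
  ],
)

```text
time: 5.1
eef_pos: [0.4392, -0.023, 0.0857]
tool_rot: [0.001, 0.999, -0.05, 0.002]
wrist_force: [0.4, -0.2, 0.3]
grip_width: 0.999
```

```bash
python3 plan.py .435 -.028 .087 -6 4;  python3 - <<'E'
from h import *
im,d=get_image("wrist"); cv2.imwrite("pics/w2.png",im[:,:,::-1])
E
```

```text
pose [ 0.4392 -0.023   0.0857] yaw -5.78 ztool [ 0.0042 -0.0016 -1.    ] t 5.1 F [ 0.4 -0.2  0.3]
rows 4 tot dpos mm [-4.2 -5.   1.3] rot deg [ 0.07 -0.25  0.22]
[[-0.09, 0.13, -0.03], [-0.09, 0.13, -0.03], [-0.09, 0.13, -0.03], [-0.09, 0.13, -0.03]]
[[0.02, -0.06, 0.06], [0.02, -0.06, 0.06], [0.02, -0.06, 0.06], [0.02, -0.06, 0.06]]
```

View pics/w2.png

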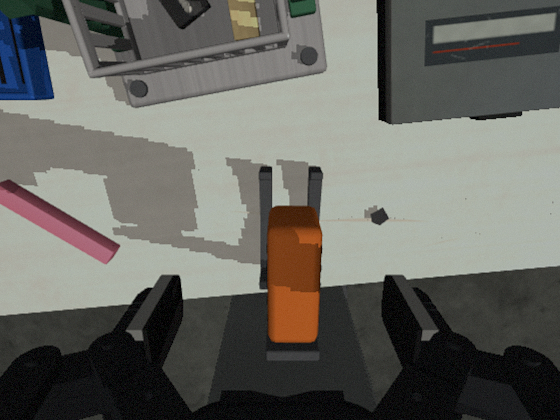

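arm_command(
  xyz=[
    [-0.2,0.2,0],
    [-0.1,0.2,0],
    [-0.1,0.1,-0.1],
    [0,0,0],
    [0,0,0],
    [0,0,0],
    [0,0,0],
    [0,0,0],
  ],
  rot=[
    [0,-0.1,0.1],
    [0,-0.1,0.1],
    [0,0,0],
    [0,0,0],
    [0,0,0],
    [0,0,0],
    [0,0,0],
    [0,0,0],
  ],
)

```text
time: 5.95
eef_pos: [0.4349, -0.0285, 0.0879]
tool_rot: [0.001, 0.999, -0.053, 0.001]
wrist_force: [0.0, 0.3, -0.4]
grip_width: 0.994
```

```bash
python3 plan.py .435 -.028 .087 -6 4
```

```text
pose [ 0.4349 -0.0285  0.0879] yaw -6.05 ztool [ 0.0027 -0.0017 -1.    ] t 5.95 F [ 0.   0.3 -0.4]
rows 4 tot dpos mm [ 0.1  0.5 -0.9] rot deg [ 0.08 -0.17 -0.05]
[[0.0, -0.01, 0.02], [0.0, -0.01, 0.02], [0.0, -0.01, 0.02], [0.0, -0.01, 0.02]]
[[0.02, -0.04, -0.01], [0.02, -0.04, -0.01], [0.02, -0.04, -0.01], [0.02, -0.04, -0.01]]
```

Aligned; close.

arm_command(
  xyz=[
    [0,0,0],
    [0,0,0],
    [0,0,0],
    [0,0,0],
    [0,0,0],
    [0,0,0],
    [0,0,0],
    [0,0,0],
  ],
  rot=[
    [0,0,0],
    [0,0,0],
    [0,0,0],
    [0,0,0],
    [0,0,0],
    [0,0,0],
    [0,0,0],
    [0,0,0],
  ],
  hand=0.5,
  squeeze=100,
)

```text
time: 6.75
eef_pos: [0.4352, -0.0282, 0.0884]
tool_rot: [0.001, 0.999, -0.053, 0.002]
wrist_force: [-0.1, -0.0, 0.9]
grip_width: 0.226
```

```bash
python3 plan.py .435 -.028 .15 -6 4
```

```text
pose [ 0.4352 -0.0282  0.0884] yaw -6.02 ztool [ 0.0034 -0.0015 -1.    ] t 6.75 F [-0.1 -0.   0.9]
rows 4 tot dpos mm [-0.2  0.2 61.6] rot deg [ 0.07 -0.2  -0.02]
[[0.0, -0.0, -1.54], [-0.0, -0.0, -1.54], [-0.0, -0.0, -1.54], [-0.0, -0.01, -1.54]]
[[0.02, -0.05, -0.01], [0.02, -0.05, -0.01], [0.02, -0.05, -0.01], [0.02, -0.05, -0.01]]
```

arm_command(
  xyz=[
    [0,0,-0.5],
    [0,0,-1.0],
    [0,0,-2.0],
    [0,0,-2.0],
    [0,0,-2.0],
    [0,0,-2.0],
    [0,0,-1.0],
    [0,0,0],
  ],
  rot=[
    [0,-0.1,0],
    [0,-0.1,0],
    [0,0,0],
    [0,0,0],
    [0,0,0],
    [0,0,0],
    [0,0,0],
    [0,0,0],
  ],
)

```text
time: 7.55
eef_pos: [0.4329, -0.0281, 0.1965]
tool_rot: [0.0, 0.999, -0.053, -0.004]
wrist_force: [-0.2, 0.5, -2.0]
grip_width: 0.225
```

```bash
python3 plan.py .508 .001 .197 4 6; python3 - <<'E'
from h import *
print(state()['grip_width'])
im,d=get_image("wrist"); cv2.imwrite("pics/w3.png",im[:,:,::-1])
im,d=get_image("scene"); cv2.imwrite("pics/s3.png",cv2.resize(im[120:310,180:400,::-1],None,fx=3,fy=3))
E
```

```text
pose [ 0.4329 -0.0281  0.1965] yaw -6.04 ztool [-8.1e-03 -5.0e-04 -1.0e+00] t 7.55 F [-0.2  0.5 -2. ]
rows 6 tot dpos mm [75.1 29.1  0.5] rot deg [  0.03   0.46 -10.04]
[[1.19, -0.61, -0.02], [1.21, -0.58, -0.02], [1.23, -0.54, -0.02], [1.24, -0.51, -0.01], [1.26, -0.47, -0.01], [1.27, -0.43, -0.01]]
[[0.01, 0.08, -1.67], [0.01, 0.08, -1.67], [0.01, 0.08, -1.67], [0.01, 0.08, -1.67], [0.01, 0.08, -1.67], [0.01, 0.08, -1.67]]
0.225437243467815
```

View pics/w3.png

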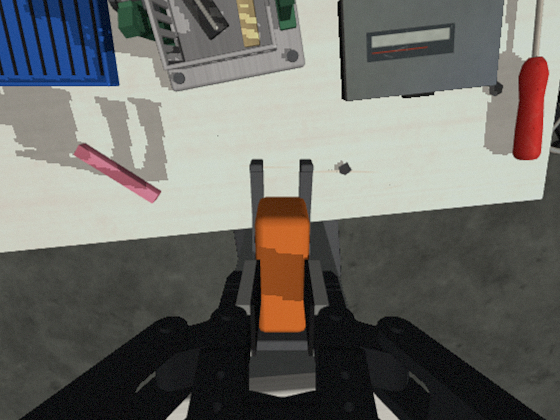

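View pics/s3.png

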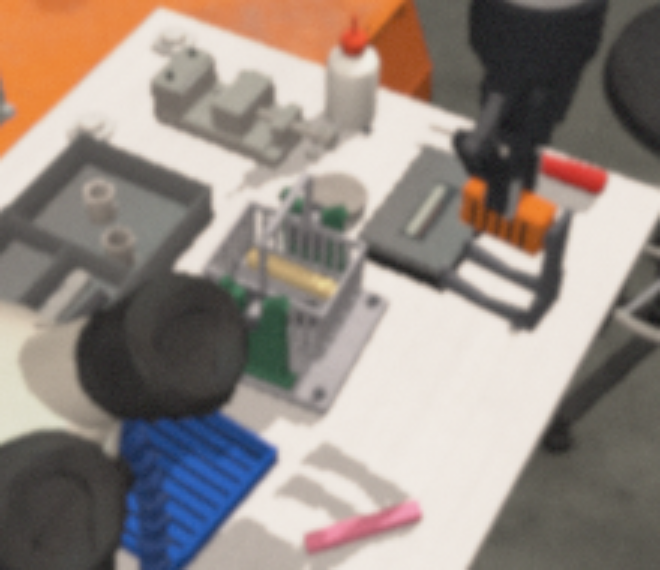

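arm_command(
  xyz=[
    [1.0,-0.7,0],
    [1.5,-0.7,0],
    [1.5,-0.7,0],
    [1.5,-0.5,0],
    [1.5,-0.5,0],
    [0.5,-0.4,0],
    [0,0,0],
    [0,0,0],
  ],
  rot=[
    [0,0.1,-1.7],
    [0,0.1,-1.7],
    [0,0.1,-1.7],
    [0,0.1,-1.7],
    [0,0.1,-1.7],
    [0,0,-1.7],
    [0,0,0],
    [0,0,0],
  ],
)

```text
time: 8.45
eef_pos: [0.5093, 0.0093, 0.1822]
tool_rot: [-0.002, 0.999, 0.044, -0.01]
wrist_force: [-0.2, -0.3, -2.1]
grip_width: 0.226
```

```bash
python3 plan.py .508 .001 .197 4 6; python3 - <<'E'
import sys; sys.argv=['x','w4']
exec(open('look.py').read())
rep("bail",sel(.5,.66,-.07,.1,.135,.165))
rep("rim",sel(.53,.66,-.07,.1,.089,.098))
# prong tip area
for z0,z1 in ((.10,.135),(.17,.22)): rep(f"hook {z0}",sel(.44,.57,-.04,.04,z0,z1))
for t,z in (("bail",.148),("hook_grip",.185),("hook_saddle",.116)):
    for q in landmark_of(t,"wrist")[:2]: print(t,q["conf"],q["position"],atz("wrist",q["position"],z,m))
T=np.load("pics/topC.npy").reshape(-1,3); S=np.load("pics/sceneC.npy").reshape(-1,3)
for n,A in (("top",T),("scene",S)):
    s=A[(A[:,0]>.4)&(A[:,0]<.85)&(A[:,1]>.1)&(A[:,1]<.5)&(A[:,2]>.06)&(A[:,2]<.5)]
    H,_,_=np.histogram2d(s[:,0],s[:,1],bins=[np.arange(.4,.86,.05),np.arange(.1,.51,.05)]); print(n);print(H.astype(int))
E
```

```text
pose [0.5093 0.0093 0.1822] yaw 5.05 ztool [-0.0202  0.0037 -0.9998] t 8.45 F [-0.2 -0.3 -2.1]
rows 6 tot dpos mm [-1.3 -8.3 14.8] rot deg [-0.3   1.14  1.05]
[[-0.04, 0.13, -0.25], [-0.04, 0.13, -0.25], [-0.04, 0.14, -0.25], [-0.03, 0.14, -0.25], [-0.03, 0.14, -0.25], [-0.03, 0.14, -0.25]]
[[-0.05, 0.19, 0.17], [-0.05, 0.19, 0.17], [-0.05, 0.19, 0.17], [-0.05, 0.19, 0.17], [-0.05, 0.19, 0.17], [-0.05, 0.19, 0.17]]
pose [0.5093 0.0093 0.1822]
bail 2574 [0.561  0.0037] [0.0489 0.0785] 4.3 pca -78.0 z [0.1444 0.1495 0.1608]
rim 3505 [0.5842 0.0058] [0.0978 0.1211] 4.4 pca -85.6 z [0.0895 0.0935 0.0969]
hook 0.1 1300 [ 0.5231 -0.0062] [0.087  0.0756] 5.3 pca 130.9 z [0.1008 0.1042 0.1103]
hook 0.17 10280 [0.5058 0.0114] [0.0456 0.0723] 81.4 pca -175.0 z [0.1809 0.1868 0.2157]
bail 0.9 [300.1, 109.1] [0.58177157 0.00680196 0.148     ]
hook_grip 0.69 [280.8, 263.5] [0.51772416 0.01025849 0.185     ]
hook_saddle 0.64 [104.8, 43.8] [0.60364898 0.11339368 0.116     ]
top
[[   0    0    0    0 1846  349    0    0]
 [   0    0    0  323 3014 1522    0    0]
 [   0    0    0  124 2201 1304   22    0]
 [   0    0    0   39 1818  508   71  219]
 [   0    0    0  592 1188  197  665  242]
 [  29    0   14 1423 1062  182  243   42]
 [1152 1690 1713 1343 1013  239   20  602]
 [ 666  874  871  874  879  213   41  669]
 [ 638  816  826  831  839  198    0  678]]
scene
[[   0    0    0    0 1203 2191 1811    0]
 [   0    0    0  201 1205 2614 3303    0]
 [   0    0    0    0  481 1582 2666  739]
 [   0    0    0    0    0  162 1798 3092]
 [   0    0    0  126  746    0  434 2660]
 [  28    0    0  744 2257  349   82  353]
 [ 938 1670 1747  901 1035 1092    0    0]
 [ 331  570  637  747  846  740    0    0]
 [ 315  517  600  680  756  517    0    0]]
```

View pics/w4.png

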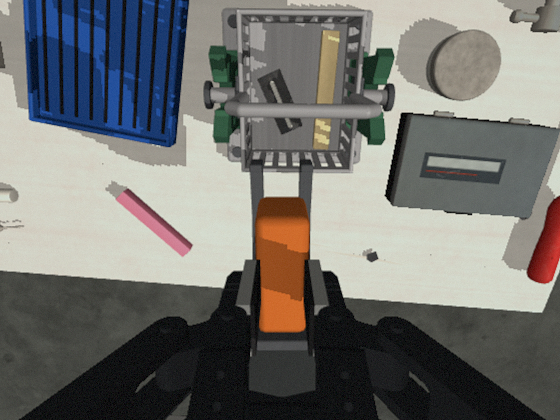

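```bash
python3 - <<'E'
from h import *
for n in("top","scene"):
    A=np.load(f"pics/{n}C.npy").reshape(-1,3)
    for y0 in np.arange(0.05,.3,.05):
        for z0,z1 in ((.05,.12),(.12,.2),(.2,.3),(.3,.4),(.4,.6)):
            s=A[(A[:,1]>y0)&(A[:,1]<y0+.05)&(A[:,2]>z0)&(A[:,2]<z1)&(A[:,0]>.52+(.12 if y0<.1 else 0))&(A[:,0]<1)]
            if len(s)>10: print(n,round(y0,2),z0,len(s),"minx",np.round(np.percentile(s[:,0],[1,5,50]),3))
A=np.load("pics/topC.npy"); im=cv2.imread("pics/top0.png")[:,:,::-1].astype(int)
b=(im[...,2]>110)&(im[...,0]<60)&(A[...,0]>.5)&(A[...,0]<.7)&(A[...,1]>.07)&(A[...,1]<.25)&(A[...,2]<.04)
P=A[b][:,:2].astype(np.float32); print(len(P),cv2.minAreaRect(P))
k=cv2.connectedComponents(b.astype(np.uint8))[1]; c=np.argmax(np.bincount(k[b])); P=A[k==c]; print(len(P),cv2.minAreaRect(P[:,:2].astype(np.float32)),np.percentile(P[:,2],[5,50,95]))
E
```

```text
top 0.05 0.12 292 minx [0.922 0.923 0.924]
top 0.05 0.2 648 minx [0.923 0.924 0.936]
top 0.1 0.05 133 minx [0.757 0.774 0.867]
top 0.1 0.12 168 minx [0.923 0.923 0.924]
top 0.1 0.2 741 minx [0.698 0.704 0.892]
top 0.1 0.3 2293 minx [0.703 0.704 0.766]
top 0.15 0.05 558 minx [0.745 0.746 0.776]
top 0.15 0.2 303 minx [0.704 0.704 0.705]
top 0.15 0.3 3340 minx [0.704 0.704 0.766]
top 0.2 0.2 307 minx [0.703 0.704 0.705]
top 0.2 0.3 3511 minx [0.704 0.704 0.769]
top 0.25 0.05 80 minx [0.614 0.615 0.634]
top 0.25 0.12 67 minx [0.649 0.65  0.656]
top 0.25 0.2 453 minx [0.594 0.604 0.676]
top 0.25 0.3 5028 minx [0.602 0.626 0.733]
scene 0.1 0.05 105 minx [0.859 0.861 0.867]
scene 0.1 0.2 239 minx [0.697 0.7   0.705]
scene 0.1 0.3 2181 minx [0.703 0.704 0.805]
scene 0.15 0.05 33 minx [0.806 0.808 0.863]
scene 0.15 0.2 400 minx [0.703 0.704 0.705]
scene 0.15 0.3 3746 minx [0.704 0.705 0.803]
scene 0.2 0.2 318 minx [0.703 0.704 0.705]
scene 0.2 0.3 4166 minx [0.704 0.705 0.801]
scene 0.25 0.2 26 minx [0.703 0.704 0.705]
scene 0.25 0.3 4237 minx [0.627 0.662 0.775]
2132 ((0.6041118502616882, 0.16491630673408508), (0.12347549945116043, 0.1421155482530594), 84.01398468017578)
2132 ((0.6041118502616882, 0.16491630673408508), (0.12347549945116043, 0.1421155482530594), 84.01398468017578) [0.00673805 0.00990606 0.01958001]
```

arm_command(
  xyz=[
    [0,0.2,-0.5],
    [0,0.2,-0.5],
    [0,0.2,-0.4],
    [0,0.1,-0.4],
    [0,0.1,-0.4],
    [0,0,-0.3],
    [0,0,-0.15],
    [0,0,-0.15],
  ],
  rot=[
    [-0.1,0.4,0.2],
    [-0.1,0.4,0.2],
    [0,0.4,0.2],
    [0,0.3,0.1],
    [0,0.3,0],
    [0,0.2,0],
    [0,0.1,0],
    [0,0.1,0],
  ],
)

```text
time: 9.45
eef_pos: [0.5096, -0.0008, 0.2158]
tool_rot: [-0.001, 0.999, 0.036, 0.014]
wrist_force: [0.2, -1.1, -2.9]
grip_width: 0.224
```

```bash
python3 plan.py .508 .0015 .197 4.2 6; python3 - <<'E'
from h import *
for n in ("top","scene"):
    A=np.load(f"pics/{n}C.npy").reshape(-1,3)
    s=A[(A[:,1]>.1)&(A[:,1]<.24)&(A[:,2]>.15)&(A[:,0]>.68)&(A[:,0]<.72)]; print(np.percentile(s[:,2],[1,5,50,95,99]), s[:,1].min())
    s=A[(A[:,1]>.0)&(A[:,1]<.24)&(A[:,2]>.15)&(A[:,0]>.68)&(A[:,0]<.9)]; print(np.percentile(s[:,2],[1,5,50,95,99]),np.percentile(s[:,1],[0,1,5]))
E
```

```text
pose [ 0.5096 -0.0008  0.2158] yaw 4.13 ztool [ 0.0275  0.0023 -0.9996] t 9.45 F [ 0.2 -1.1 -2.9]
rows 6 tot dpos mm [ -1.6   2.3 -18.8] rot deg [-0.02 -1.58 -0.07]
[[-0.03, -0.04, 0.31], [-0.03, -0.04, 0.31], [-0.03, -0.04, 0.31], [-0.03, -0.04, 0.31], [-0.03, -0.04, 0.31], [-0.03, -0.04, 0.31]]
[[-0.0, -0.26, -0.01], [-0.0, -0.26, -0.01], [-0.0, -0.26, -0.01], [-0.0, -0.26, -0.01], [-0.0, -0.26, -0.01], [-0.0, -0.26, -0.01]]
[0.26337967 0.26988684 0.3297871  0.35851287 0.35970939] 0.11623996786798177
[0.26699557 0.28196138 0.35797572 0.36021991 0.36116731] [0.11590721 0.11691357 0.120041  ]
[0.26280896 0.26819371 0.32310682 0.35732437 0.35883304] 0.11806769199730677
[0.26500588 0.2775893  0.35745198 0.35934514 0.3603036 ] [0.11612192 0.11978213 0.12523986]
```

arm_command(
  xyz=[
    [0,0,0.2],
    [0,0,0.3],
    [0,0,0.3],
    [0,0,0.3],
    [0,0,0.3],
    [0,0,0.2],
    [0,0,0.1],
    [0,0,0],
  ],
  rot=[
    [0,-0.2,0],
    [0,-0.2,0],
    [0,-0.3,0],
    [0,-0.3,0],
    [0,-0.2,0],
    [0,-0.2,0],
    [0,-0.1,0],
    [0,0,0],
  ],
)

```text
time: 10.25
eef_pos: [0.5094, -0.0004, 0.1956]
tool_rot: [-0.0, 0.999, 0.036, -0.002]
wrist_force: [-0.5, 0.5, -2.4]
grip_width: 0.226
```

```bash
python3 plan.py .508 .0015 .197 4.2 6
```

```text
pose [ 5.094e-01 -4.000e-04  1.956e-01] yaw 4.16 ztool [-4.1e-03  7.0e-04 -1.0e+00] t 10.25 F [-0.5  0.5 -2.4]
rows 6 tot dpos mm [-1.4  1.9  1.4] rot deg [-0.06  0.23 -0.04]
[[-0.02, -0.03, -0.02], [-0.02, -0.03, -0.02], [-0.02, -0.03, -0.02], [-0.02, -0.03, -0.02], [-0.02, -0.03, -0.02], [-0.02, -0.03, -0.02]]
[[-0.01, 0.04, -0.01], [-0.01, 0.04, -0.01], [-0.01, 0.04, -0.01], [-0.01, 0.04, -0.01], [-0.01, 0.04, -0.01], [-0.01, 0.04, -0.01]]
```

```bash
python3 - <<'E'
import sys; sys.argv=['x','w5']
exec(open('look.py').read())
yaw=np.radians(4.2); ux=np.array([np.cos(yaw),np.sin(yaw)]); uy=np.array([-ux[1],ux[0]])
Q=C[:,:2]-p[:2]; L=np.c_[Q@ux,Q@uy,C[:,2]]
def rg(nm,s): 
    print(nm,len(s), np.round(np.percentile(s,[2,50,98],axis=0),4).tolist() if len(s) else "")
rg("bail",L[(L[:,0]>.05)&(L[:,0]<.1)&(abs(L[:,1])<.03)&(L[:,2]>.135)&(L[:,2]<.17)])
rg("prongs+",L[(L[:,0]>.025)&(L[:,0]<.045)&(L[:,1]>.005)&(L[:,1]<.03)&(L[:,2]>.1)&(L[:,2]<.15)])
rg("prongs-",L[(L[:,0]>.025)&(L[:,0]<.045)&(L[:,1]<-.005)&(L[:,1]>-.03)&(L[:,2]>.1)&(L[:,2]<.15)])
rg("handletop",L[(L[:,0]>.012)&(L[:,0]<.04)&(abs(L[:,1])<.03)&(L[:,2]>.19)&(L[:,2]<.215)])
im,d=get_image("scene"); cv2.imwrite("pics/s5.png",cv2.resize(im[120:310,180:400,::-1],None,fx=3,fy=3))
E
```

```text
pose [ 5.094e-01 -4.000e-04  1.956e-01]
bail 1616 [[0.069, -0.0287, 0.1471], [0.0726, 0.0002, 0.1495], [0.0755, 0.0287, 0.1513]]
prongs+ 287 [[0.0253, 0.0126, 0.1087], [0.0334, 0.0164, 0.1199], [0.037, 0.0203, 0.1249]]
prongs- 288 [[0.0252, -0.019, 0.1086], [0.0331, -0.015, 0.1197], [0.037, -0.0113, 0.1246]]
handletop 2622 [[0.0122, -0.0117, 0.1912], [0.023, 0.0001, 0.1995], [0.0311, 0.0116, 0.2037]]
```

View pics/w5.png

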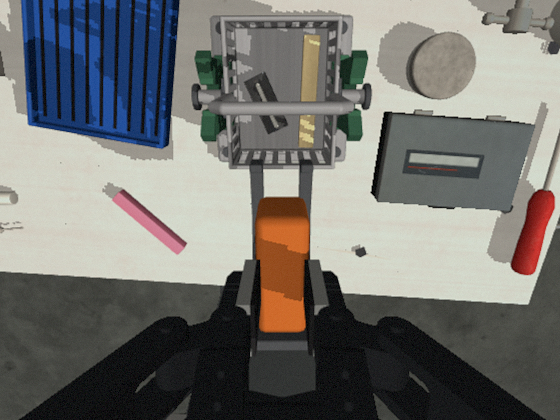

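View pics/s5.png

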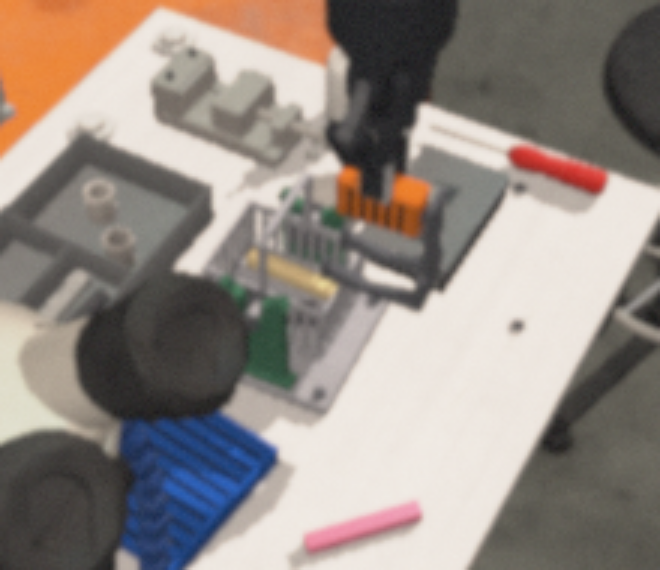

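arm_command(
  xyz=[
    [0.4,-0.05,0],
    [0.5,-0.05,0],
    [0.5,0,0],
    [0.5,0,0],
    [0.5,0,0],
    [0.5,0,0],
    [0.4,0,0],
    [0.2,0,0],
  ],
  rot=[
    [0,0.1,0],
    [0,0.1,0],
    [0,0,0],
    [0,0,0],
    [0,0,0],
    [0,0,0],
    [0,0,0],
    [0,0,0],
  ],
)

```text
time: 11.15
eef_pos: [0.5482, 0.0034, 0.1967]
tool_rot: [-0.0, 0.999, 0.036, 0.001]
wrist_force: [-0.6, -0.3, -2.7]
grip_width: 0.227
```

```bash
python3 plan.py .5815 .006 .195 4.2 8
```

```text
pose [0.5482 0.0034 0.1967] yaw 4.16 ztool [ 2.4e-03  8.0e-04 -1.0e+00] t 11.15 F [-0.6 -0.3 -2.7]
rows 8 tot dpos mm [33.3  2.6 -1.7] rot deg [-0.04 -0.14 -0.04]
[[0.42, -0.0, 0.02], [0.42, -0.0, 0.02], [0.42, -0.0, 0.02], [0.42, -0.0, 0.02], [0.42, -0.0, 0.02], [0.42, -0.0, 0.02], [0.42, -0.0, 0.02], [0.42, -0.0, 0.02]]
[[-0.0, -0.02, -0.01], [-0.0, -0.02, -0.01], [-0.0, -0.02, -0.01], [-0.0, -0.02, -0.01], [-0.0, -0.02, -0.01], [-0.0, -0.02, -0.01], [-0.0, -0.02, -0.01], [-0.0, -0.02, -0.01]]
```

arm_command(
  xyz=[
    [0.4,0,0],
    [0.5,0,0],
    [0.5,0,0],
    [0.5,0,0],
    [0.5,0,0],
    [0.4,0,0],
    [0.3,0,0],
    [0.1,0,0],
  ],
  rot=[
    [0,0,0],
    [0,0,0],
    [0,0,0],
    [0,0,0],
    [0,0,0],
    [0,0,0],
    [0,0,0],
    [0,0,0],
  ],
)

```text
time: 11.95
eef_pos: [0.5832, 0.0059, 0.1964]
tool_rot: [-0.0, 0.999, 0.036, 0.001]
wrist_force: [-0.7, -0.6, -2.2]
grip_width: 0.224
```

```bash
python3 plan.py .5815 .006 .23 4.2 8;  python3 - <<'E'
import sys; sys.argv=['x','w6']
exec(open('look.py').read())
im,d=get_image("scene"); cv2.imwrite("pics/s6.png",cv2.resize(im[120:310,180:400,::-1],None,fx=3,fy=3))
E
```

```text
pose [0.5832 0.0059 0.1964] yaw 4.16 ztool [ 1.8e-03  8.0e-04 -1.0e+00] t 11.95 F [-0.7 -0.6 -2.2]
rows 8 tot dpos mm [-1.7  0.1 33.6] rot deg [-0.04 -0.11 -0.04]
[[-0.02, -0.0, -0.42], [-0.02, -0.0, -0.42], [-0.02, -0.0, -0.42], [-0.02, -0.0, -0.42], [-0.02, -0.0, -0.42], [-0.02, -0.0, -0.42], [-0.02, -0.0, -0.42], [-0.02, -0.0, -0.42]]
[[-0.01, -0.01, -0.01], [-0.01, -0.01, -0.01], [-0.01, -0.01, -0.01], [-0.01, -0.01, -0.01], [-0.01, -0.01, -0.01], [-0.01, -0.01, -0.01], [-0.01, -0.01, -0.01], [-0.01, -0.01, -0.01]]
pose [0.5832 0.0059 0.1964]
```

View pics/w6.png

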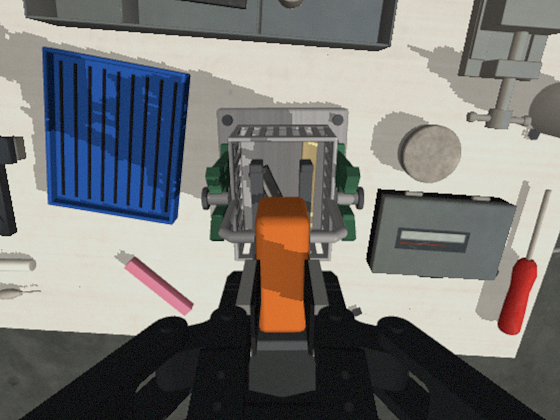

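View pics/s6.png

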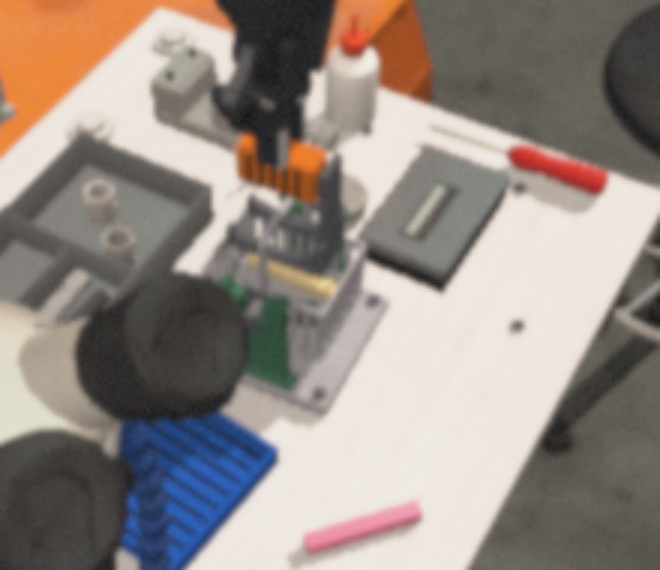

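arm_command(
  xyz=[
    [-0.1,0,-0.2],
    [-0.1,0,-0.4],
    [0,0,-0.5],
    [0,0,-0.5],
    [0,0,-0.4],
    [0,0,-0.3],
    [0,0,-0.2],
    [0,0,0],
  ],
  rot=[
    [0,0,0],
    [0,0,0],
    [0,0,0],
    [0,0,0],
    [0,0,0],
    [0,0,0],
    [0,0,0],
    [0,0,0],
  ],
)

```text
time: 12.85
eef_pos: [0.5805, 0.0056, 0.2252]
tool_rot: [-0.0, 0.999, 0.036, 0.002]
wrist_force: [-0.3, -0.6, -2.5]
grip_width: 0.226
```

```bash
python3 plan.py .5805 .006 .235 4.2 8
```

```text
pose [0.5805 0.0056 0.2252] yaw 4.15 ztool [ 3.8e-03  6.0e-04 -1.0e+00] t 12.85 F [-0.3 -0.6 -2.5]
rows 8 tot dpos mm [0.  0.4 9.8] rot deg [-0.02 -0.22 -0.05]
[[0.0, -0.0, -0.12], [0.0, -0.0, -0.12], [0.0, -0.0, -0.12], [0.0, -0.0, -0.12], [0.0, -0.0, -0.12], [0.0, -0.0, -0.12], [0.0, -0.0, -0.12], [0.0, -0.0, -0.12]]
[[-0.0, -0.03, -0.01], [-0.0, -0.03, -0.01], [-0.0, -0.03, -0.01], [-0.0, -0.03, -0.01], [-0.0, -0.03, -0.01], [-0.0, -0.03, -0.01], [-0.0, -0.03, -0.01], [-0.0, -0.03, -0.01]]
```

arm_command(
  xyz=[
    [0,0,-0.2],
    [0,0,-0.3],
    [0,0,-0.3],
    [0,0,-0.3],
    [0,0,-0.3],
    [0,0,-0.3],
    [0,0,-0.2],
    [0,0,-0.1],
  ],
  rot=[
    [0,0,0],
    [0,0,0],
    [0,0,0],
    [0,0,0],
    [0,0,0],
    [0,0,0],
    [0,0,0],
    [0,0,0],
  ],
)

```text
time: 13.65
eef_pos: [0.5785, 0.0058, 0.2408]
tool_rot: [-0.001, 0.999, 0.036, -0.003]
wrist_force: [-0.1, 0.0, -6.3]
grip_width: 0.223
```

```bash
python3 plan.py .5805 .006 .312 4.2 8;  python3 - <<'E'
import sys; sys.argv=['x','w7']
exec(open('look.py').read())
im,d=get_image("scene"); cv2.imwrite("pics/s7.png",cv2.resize(im[120:310,180:400,::-1],None,fx=3,fy=3))
E
```

```text
pose [0.5785 0.0058 0.2408] yaw 4.15 ztool [-0.0069  0.0016 -1.    ] t 13.65 F [-0.1  0.  -6.3]
rows 8 tot dpos mm [ 2.   0.2 71.2] rot deg [-0.12  0.39 -0.05]
[[0.02, -0.0, -0.89], [0.02, -0.0, -0.89], [0.02, -0.0, -0.89], [0.02, -0.0, -0.89], [0.02, -0.0, -0.89], [0.02, -0.0, -0.89], [0.02, -0.0, -0.89], [0.02, -0.0, -0.89]]
[[-0.01, 0.05, -0.01], [-0.01, 0.05, -0.01], [-0.01, 0.05, -0.01], [-0.01, 0.05, -0.01], [-0.01, 0.05, -0.01], [-0.01, 0.05, -0.01], [-0.01, 0.05, -0.01], [-0.01, 0.05, -0.01]]
pose [0.5785 0.0058 0.2408]
```

View pics/w7.png

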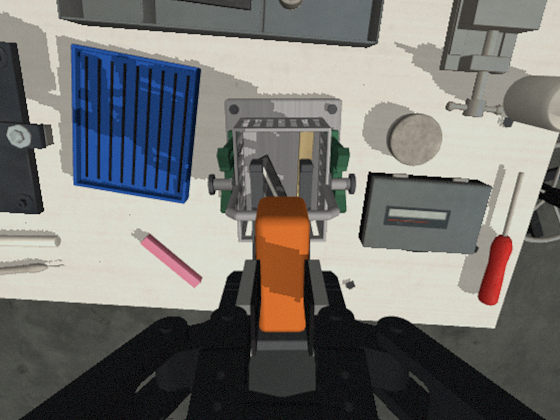

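View pics/s7.png

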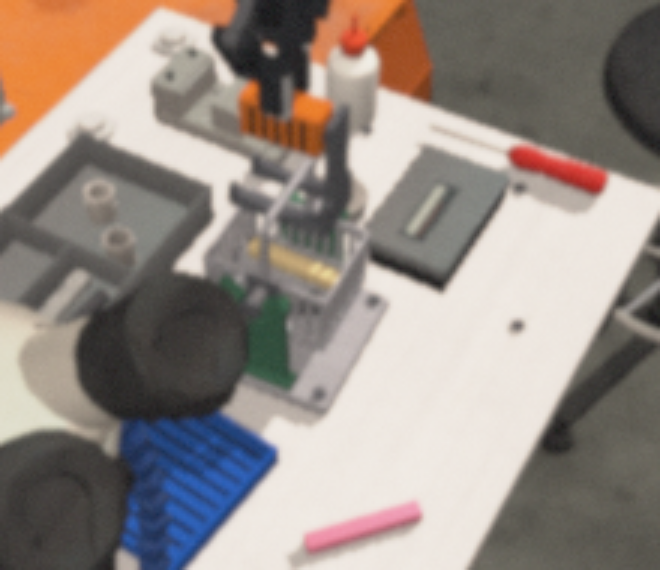

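arm_command(
  xyz=[
    [0.05,0,-0.2],
    [0.1,0,-0.4],
    [0,0,-0.5],
    [0,0,-0.5],
    [0,0,-0.5],
    [0,0,-0.5],
    [0,0,-0.4],
    [0,0,-0.3],
  ],
  rot=[
    [0,0.1,0],
    [0,0.1,0],
    [0,0.1,0],
    [0,0,0],
    [0,0,0],
    [0,0,0],
    [0,0,0],
    [0,0,0],
  ],
)

```text
time: 14.55
eef_pos: [0.58, 0.0059, 0.2768]
tool_rot: [-0.001, 0.999, 0.036, -0.001]
wrist_force: [0.4, -0.7, -6.4]
grip_width: 0.225
```

```bash
python3 plan.py .5805 .006 .318 4.2 8
```

```text
pose [0.58   0.0059 0.2768] yaw 4.15 ztool [-0.0013  0.0019 -1.    ] t 14.55 F [ 0.4 -0.7 -6.4]
rows 8 tot dpos mm [ 0.5  0.1 41.2] rot deg [-0.12  0.06 -0.05]
[[0.01, -0.0, -0.51], [0.01, -0.0, -0.51], [0.01, -0.0, -0.51], [0.01, -0.0, -0.51], [0.01, -0.0, -0.51], [0.01, -0.0, -0.51], [0.01, -0.0, -0.51], [0.01, -0.0, -0.51]]
[[-0.01, 0.01, -0.01], [-0.01, 0.01, -0.01], [-0.01, 0.01, -0.01], [-0.01, 0.01, -0.01], [-0.01, 0.01, -0.01], [-0.01, 0.01, -0.01], [-0.01, 0.01, -0.01], [-0.01, 0.01, -0.01]]
```

arm_command(
  xyz=[
    [0,0,-0.4],
    [0,0,-0.5],
    [0,0,-0.6],
    [0,0,-0.6],
    [0,0,-0.6],
    [0,0,-0.6],
    [0,0,-0.5],
    [0,0,-0.3],
  ],
  rot=[
    [0,0,0],
    [0,0,0],
    [0,0,0],
    [0,0,0],
    [0,0,0],
    [0,0,0],
    [0,0,0],
    [0,0,0],
  ],
)

```text
time: 15.35
eef_pos: [0.5802, 0.0057, 0.3219]
tool_rot: [-0.001, 0.999, 0.036, -0.0]
wrist_force: [-0.2, 0.8, -6.0]
grip_width: 0.23
```

```bash
python3 plan.py .592 .159 .32 -12 32;  python3 - <<'E'
import sys; sys.argv=['x','w8']
exec(open('look.py').read())
im,d=get_image("scene"); cv2.imwrite("pics/s8.png",cv2.resize(im[100:310,180:400,::-1],None,fx=2.8,fy=2.8))
E
```

```text
pose [0.5802 0.0057 0.3219] yaw 4.15 ztool [-7.0e-04  1.8e-03 -1.0e+00] t 15.35 F [-0.2  0.8 -6. ]
rows 32 tot dpos mm [ 11.8 153.3  -1.9] rot deg [-0.1   0.05 16.15]
[[0.07, -0.47, 0.01], [0.07, -0.48, 0.01], [0.06, -0.48, 0.01], [0.06, -0.48, 0.01], [0.05, -0.48, 0.01], [0.05, -0.48, 0.01], [0.05, -0.48, 0.01], [0.04, -0.48, 0.01], [0.04, -0.48, 0.01], [0.03, -0.48, 0.01], [0.03, -0.48, 0.01], [0.03, -0.48, 0.01], [0.02, -0.48, 0.01], [0.02, -0.48, 0.01], [0.01, -0.48, 0.01], [0.01, -0.48, 0.01], [0.0, -0.48, 0.01], [-0.0, -0.48, 0.01], [-0.0, -0.48, 0.01], [-0.01, -0.48, 0.01], [-0.01, -0.48, 0.01], [-0.02, -0.48, 0.01], [-0.02, -0.48, 0.01], [-0.03, -0.48, 0.01], [-0.03, -0.48, 0.01], [-0.03, -0.48, 0.01], [-0.04, -0.48, 0.01], [-0.04, -0.48, 0.01], [-0.05, -0.48, 0.01], [-0.05, -0.48, 0.01], [-0.05, -0.48, 0.01], [-0.06, -0.48, 0.01]]
[[-0.0, 0.0, 0.5], [-0.0, 0.0, 0.5], [-0.0, 0.0, 0.5], [-0.0, 0.0, 0.5], [-0.0, 0.0, 0.5], [-0.0, 0.0, 0.5], [-0.0, 0.0, 0.5], [-0.0, 0.0, 0.5], [-0.0, 0.0, 0.5], [-0.0, 0.0, 0.5], [-0.0, 0.0, 0.5], [-0.0, 0.0, 0.5], [-0.0, 0.0, 0.5], [-0.0, 0.0, 0.5], [-0.0, 0.0, 0.5], [-0.0, 0.0, 0.5], [-0.0, 0.0, 0.5], [-0.0, 0.0, 0.5], [-0.0, 0.0, 0.5], [-0.0, 0.0, 0.5], [-0.0, 0.0, 0.5], [-0.0, 0.0, 0.5], [-0.0, 0.0, 0.5], [-0.0, 0.0, 0.5], [-0.0, 0.0, 0.5], [-0.0, 0.0, 0.5], [-0.0, 0.0, 0.5], [-0.0, 0.0, 0.5], [-0.0, 0.0, 0.5], [-0.0, 0.0, 0.5], [-0.0, 0.0, 0.5], [-0.0, 0.0, 0.5]]
pose [0.5802 0.0057 0.3219]
```

View pics/w8.png

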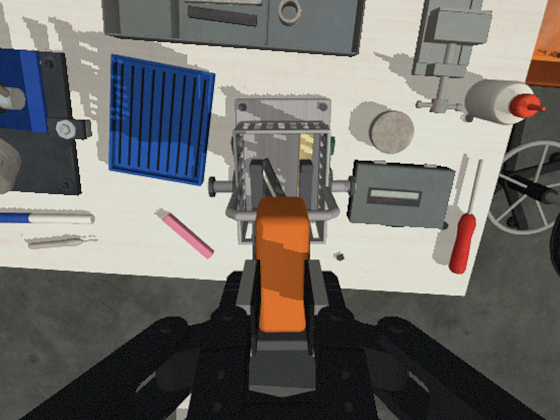

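View pics/s8.png

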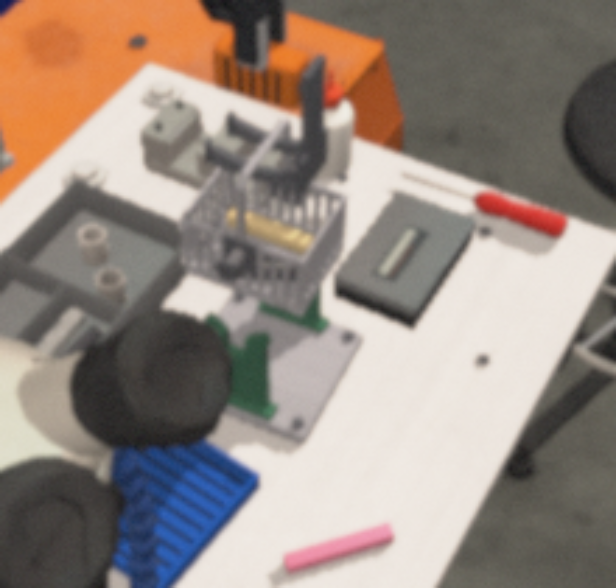

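arm_command(
  xyz=[
    [0,-0.2,0],
    [0.05,-0.35,0],
    [0.05,-0.5,0],
    [0.05,-0.6,0],
    [0.05,-0.6,0],
    [0.05,-0.6,0],
    [0.05,-0.6,0],
    [0.05,-0.6,0],
  ],
  rot=[
    [0,0,0.2],
    [0,0,0.4],
    [0,0,0.6],
    [0,0,0.6],
    [0,0,0.6],
    [0,0,0.6],
    [0,0,0.6],
    [0,0,0.6],
  ],
)

```text
time: 16.25
eef_pos: [0.5818, 0.0499, 0.3201]
tool_rot: [-0.001, 1.0, -0.004, -0.002]
wrist_force: [-0.9, 0.7, -7.3]
grip_width: 0.222
```

```bash
python3 plan.py .592 .159 .32 -12 16|cut -c1-200
```

```text
pose [0.5818 0.0499 0.3201] yaw -0.41 ztool [-0.0035  0.0024 -1.    ] t 16.25 F [-0.9  0.7 -7.3]
rows 16 tot dpos mm [ 1.020e+01  1.091e+02 -1.000e-01] rot deg [-0.11  0.22 11.59]
[[0.06, -0.68, 0.0], [0.05, -0.68, 0.0], [0.04, -0.68, 0.0], [0.03, -0.68, 0.0], [0.02, -0.68, 0.0], [0.02, -0.68, 0.0], [0.01, -0.68, 0.0], [-0.0, -0.68, 0.0], [-0.01, -0.68, 0.0], [-0.02, -0.68, 0.0
[[-0.01, 0.01, 0.72], [-0.01, 0.01, 0.72], [-0.01, 0.01, 0.72], [-0.01, 0.01, 0.72], [-0.01, 0.01, 0.72], [-0.01, 0.01, 0.72], [-0.01, 0.01, 0.72], [-0.01, 0.01, 0.72], [-0.01, 0.01, 0.72], [-0.01, 0.
```

arm_command(
  xyz=[
    [0.05,-0.6,0],
    [0.05,-0.6,0],
    [0.05,-0.6,-0.05],
    [0.05,-0.6,0],
    [0.05,-0.6,-0.05],
    [0.05,-0.6,0],
    [0.05,-0.6,-0.05],
    [0.05,-0.6,0],
  ],
  rot=[
    [0,0,0.6],
    [0,0,0.6],
    [0,0.1,0.6],
    [0,0,0.6],
    [0,0.1,0.6],
    [0,0,0.6],
    [0,0,0.6],
    [0,0,0.6],
  ],
)

```text
time: 17.05
eef_pos: [0.5886, 0.1022, 0.322]
tool_rot: [-0.001, 0.999, -0.049, 0.0]
wrist_force: [0.8, -0.8, -5.9]
grip_width: 0.227
```

```bash
python3 plan.py .592 .159 .32 -12 10|cut -c1-300
```

```text
pose [0.5886 0.1022 0.322 ] yaw -5.62 ztool [ 5.0e-04  2.3e-03 -1.0e+00] t 17.05 F [ 0.8 -0.8 -5.9]
rows 10 tot dpos mm [ 3.4 56.8 -2. ] rot deg [-0.14 -0.01  6.38]
[[-0.02, -0.57, 0.02], [-0.03, -0.57, 0.02], [-0.03, -0.57, 0.02], [-0.04, -0.57, 0.02], [-0.05, -0.57, 0.02], [-0.05, -0.57, 0.02], [-0.06, -0.57, 0.02], [-0.07, -0.56, 0.02], [-0.07, -0.56, 0.02], [-0.08, -0.56, 0.02]]
[[-0.01, -0.0, 0.64], [-0.01, -0.0, 0.64], [-0.01, -0.0, 0.64], [-0.01, -0.0, 0.64], [-0.01, -0.0, 0.64], [-0.01, -0.0, 0.64], [-0.01, -0.0, 0.64], [-0.01, -0.0, 0.64], [-0.01, -0.0, 0.64], [-0.01, -0.0, 0.64]]
```

arm_command(
  xyz=[
    [-0.02,-0.6,0],
    [-0.03,-0.6,0],
    [-0.03,-0.6,0],
    [-0.04,-0.6,0],
    [-0.05,-0.6,0],
    [-0.05,-0.6,0],
    [-0.05,-0.6,0],
    [-0.05,-0.4,0],
  ],
  rot=[
    [0,0,0.6],
    [0,0,0.6],
    [0,0,0.6],
    [0,0,0.6],
    [0,0,0.6],
    [0,0,0.6],
    [0,0,0.6],
    [0,0,0.6],
  ],
)

```text
time: 17.85
eef_pos: [0.5921, 0.1528, 0.3218]
tool_rot: [-0.001, 0.996, -0.094, -0.0]
wrist_force: [-0.1, -0.7, -7.9]
grip_width: 0.229
```

```bash
python3 plan.py .592 .159 .32 -12 10|cut -c1-200
```

```text
pose [0.5921 0.1528 0.3218] yaw -10.84 ztool [ 1.0e-04  2.4e-03 -1.0e+00] t 17.85 F [-0.1 -0.7 -7.9]
rows 10 tot dpos mm [-0.1  6.2 -1.8] rot deg [-0.14  0.02  1.16]
[[-0.01, -0.06, 0.02], [-0.01, -0.06, 0.02], [-0.01, -0.06, 0.02], [-0.01, -0.06, 0.02], [-0.01, -0.06, 0.02], [-0.01, -0.06, 0.02], [-0.01, -0.06, 0.02], [-0.01, -0.06, 0.02], [-0.01, -0.06, 0.02], [
[[-0.01, 0.0, 0.12], [-0.01, 0.0, 0.12], [-0.01, 0.0, 0.12], [-0.01, 0.0, 0.12], [-0.01, 0.0, 0.12], [-0.01, 0.0, 0.12], [-0.01, 0.0, 0.12], [-0.01, 0.0, 0.12], [-0.01, 0.0, 0.12], [-0.01, 0.0, 0.12]]
```

arm_command(
  xyz=[
    [0,-0.3,0.2],
    [0,-0.2,0.3],
    [0,-0.1,0.3],
    [0,0,0.3],
    [0,0,0.2],
    [0,0,0.1],
    [0,0,0],
    [0,0,0],
  ],
  rot=[
    [0,0,0.4],
    [0,0,0.3],
    [0,0,0.2],
    [0,0,0.1],
    [0,0,0],
    [0,0,0],
    [0,0,0],
    [0,0,0],
  ],
)

```text
time: 18.65
eef_pos: [0.5932, 0.1589, 0.3058]
tool_rot: [-0.001, 0.995, -0.104, -0.001]
wrist_force: [-0.3, 0.5, -6.4]
grip_width: 0.223
```

```bash
python3 plan.py .592 .159 .23 -12 10|cut -c1-200;  python3 - <<'E'
import sys; sys.argv=['x','w9']
exec(open('look.py').read())
im,d=get_image("scene"); cv2.imwrite("pics/s9.png",im[:,:,::-1])
im,d=get_image("top"); cv2.imwrite("pics/t9.png",im[:,:,::-1])
E
```

```text
pose [0.5932 0.1589 0.3058] yaw -11.99 ztool [-0.0014  0.0015 -1.    ] t 18.65 F [-0.3  0.5 -6.4]
rows 10 tot dpos mm [ -1.2   0.1 -75.8] rot deg [-0.07  0.09  0.01]
[[-0.01, 0.0, 0.76], [-0.01, 0.0, 0.76], [-0.01, 0.0, 0.76], [-0.01, 0.0, 0.76], [-0.01, 0.0, 0.76], [-0.01, 0.0, 0.76], [-0.01, 0.0, 0.76], [-0.01, 0.0, 0.76], [-0.01, 0.0, 0.76], [-0.01, 0.0, 0.76]]
[[-0.01, 0.01, 0.0], [-0.01, 0.01, 0.0], [-0.01, 0.01, 0.0], [-0.01, 0.01, 0.0], [-0.01, 0.01, 0.0], [-0.01, 0.01, 0.0], [-0.01, 0.01, 0.0], [-0.01, 0.01, 0.0], [-0.01, 0.01, 0.0], [-0.01, 0.01, 0.0]]
pose [0.5932 0.1589 0.3058]
```

View pics/w9.png

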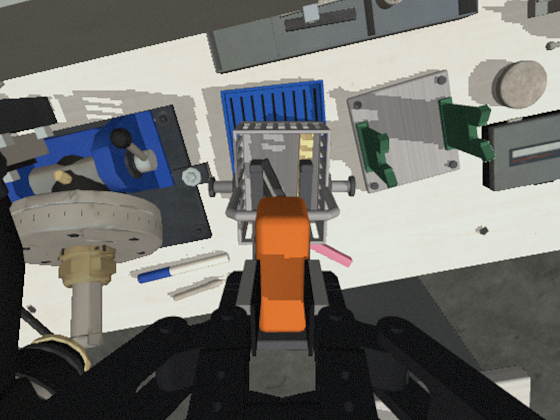

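View pics/s9.png

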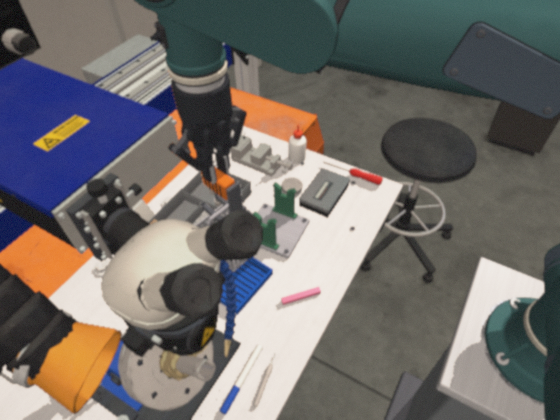

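View pics/t9.png

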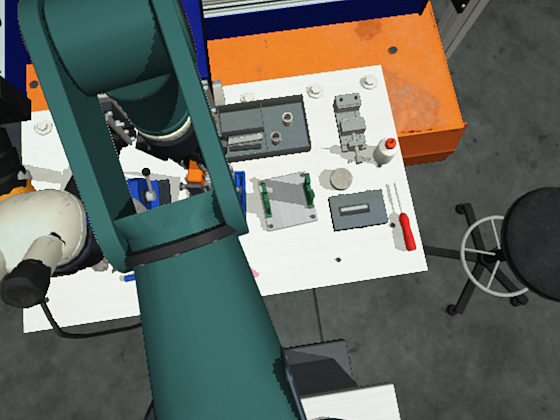

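```bash
python3 - <<'E'
from h import *
for n in ("wC","topC","sceneC"):
    A=np.load(f"pics/{n}.npy").reshape(-1,3)
    for y in (.225,.235,.245,.255,.265):
        s=A[(A[:,1]>y)&(A[:,1]<y+.01)&(A[:,0]>.5)&(A[:,0]<.7)&(A[:,2]>.03)]
        if len(s): print(n,y,len(s),np.round(np.percentile(s,[2,50,98],axis=0),3).tolist())
A=np.load("pics/wC.npy").reshape(-1,3); s=A[(A[:,0]>.66)&(A[:,2]>.15)&(A[:,1]>.05)&(A[:,1]<.3)]; print(np.percentile(s,[2,50,98],axis=0) if len(s) else 0)
# tray rim in wrist
s=A[(A[:,2]>.015)&(A[:,2]<.025)&(A[:,0]>.52)&(A[:,0]<.69)&(A[:,1]>.09)&(A[:,1]<.24)]
print(len(s),np.percentile(s,[1,50,99],axis=0))
E
```

```text
wC 0.245 146 [[0.665, 0.249, 0.316], [0.669, 0.25, 0.319], [0.673, 0.251, 0.322]]
wC 0.265 1991 [[0.676, 0.268, 0.248], [0.687, 0.269, 0.269], [0.696, 0.273, 0.287]]
topC 0.245 55 [[0.663, 0.249, 0.32], [0.669, 0.251, 0.329], [0.677, 0.255, 0.333]]
topC 0.255 49 [[0.663, 0.255, 0.322], [0.669, 0.258, 0.33], [0.677, 0.264, 0.334]]
topC 0.265 328 [[0.668, 0.268, 0.25], [0.681, 0.269, 0.327], [0.694, 0.275, 0.361]]
sceneC 0.245 30 [[0.663, 0.251, 0.32], [0.666, 0.253, 0.33], [0.678, 0.255, 0.333]]
sceneC 0.255 86 [[0.663, 0.255, 0.318], [0.668, 0.26, 0.328], [0.678, 0.264, 0.333]]
sceneC 0.265 88 [[0.668, 0.265, 0.321], [0.676, 0.272, 0.355], [0.694, 0.275, 0.36]]
[[0.66770801 0.12690842 0.25442691]
 [0.70609289 0.20080457 0.30103784]
 [0.70645249 0.27742173 0.44908876]]
808 [[0.58878447 0.09679181 0.01578539]
 [0.66770562 0.17444338 0.01843992]
 [0.68128339 0.22312015 0.02053254]]
```

```bash
python3 - <<'E'
import cv2
a=cv2.imread('pics/s9.png')[60:260,130:290]; b=cv2.imread('pics/t9.png')[80:230,80:260]
cv2.imwrite('pics/z9.png',cv2.resize(a,None,fx=3,fy=3,interpolation=cv2.INTER_CUBIC)); cv2.imwrite('pics/z9t.png',cv2.resize(b,None,fx=4,fy=4,interpolation=cv2.INTER_CUBIC))
E
```

```text
(no output)
```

View pics/z9.png

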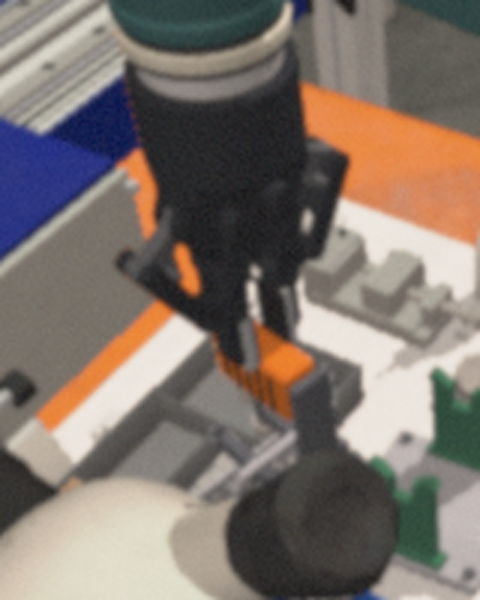

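View pics/z9t.png

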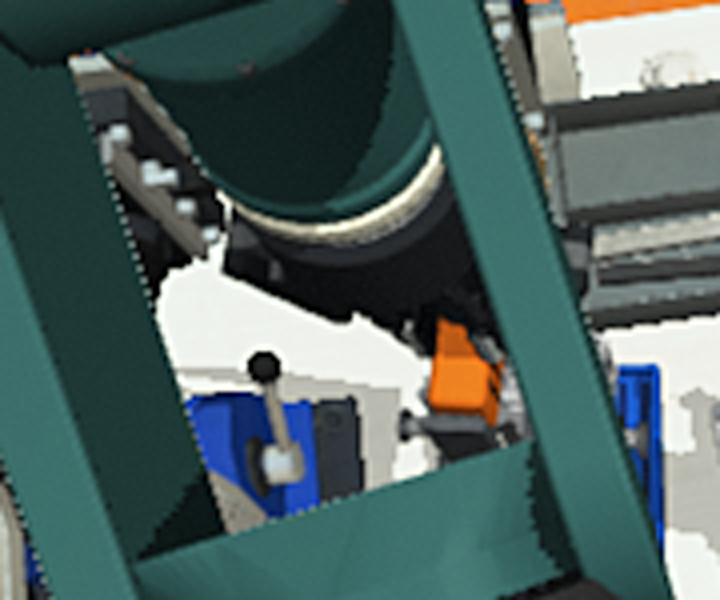

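arm_command(
  xyz=[
    [0.05,0,0.3],
    [0.1,0,0.5],
    [0.15,-0.1,0.6],
    [0.15,-0.1,0.6],
    [0.15,-0.1,0.6],
    [0.1,0,0.6],
    [0.05,0,0.4],
    [0,0,0.2],
  ],
  rot=[
    [0,0,0],
    [0,0,-0.2],
    [0,0,-0.4],
    [0,0,-0.4],
    [0,0,-0.4],
    [0,0,-0.4],
    [0,0,-0.2],
    [0,0,0],
  ],
)

```text
time: 19.6
eef_pos: [0.6018, 0.1607, 0.2637]
tool_rot: [-0.001, 0.996, -0.085, -0.001]
wrist_force: [1.0, 0.3, -6.1]
grip_width: 0.23
```

```bash
python3 plan.py .600 .161 .22 -10 8
```

```text
pose [0.6018 0.1607 0.2637] yaw -9.79 ztool [-0.0022  0.0014 -1.    ] t 19.6 F [ 1.   0.3 -6.1]
rows 8 tot dpos mm [ -1.8   0.3 -43.7] rot deg [-0.06  0.14  0.21]
[[-0.02, 0.0, 0.55], [-0.02, 0.0, 0.55], [-0.02, 0.0, 0.55], [-0.02, 0.0, 0.55], [-0.02, 0.0, 0.55], [-0.02, 0.0, 0.55], [-0.02, 0.0, 0.55], [-0.02, 0.0, 0.55]]
[[-0.01, 0.02, 0.03], [-0.01, 0.02, 0.03], [-0.01, 0.02, 0.03], [-0.01, 0.02, 0.03], [-0.01, 0.02, 0.03], [-0.01, 0.02, 0.03], [-0.01, 0.02, 0.03], [-0.01, 0.02, 0.03]]
```

arm_command(
  xyz=[
    [0,0,0.4],
    [-0.05,0,0.5],
    [-0.05,0,0.6],
    [-0.05,0,0.6],
    [0,0,0.6],
    [0,0,0.5],
    [0,0,0.3],
    [0,0,0.1],
  ],
  rot=[
    [0,0,0],
    [0,0,0],
    [0,0,0],
    [0,0,0],
    [0,0,0],
    [0,0,0],
    [0,0,0],
    [0,0,0],
  ],
)

```text
time: 20.4
eef_pos: [0.5998, 0.161, 0.2244]
tool_rot: [-0.001, 0.996, -0.085, -0.001]
wrist_force: [0.7, -0.2, -7.1]
grip_width: 0.227
```

```bash
python3 plan.py .600 .161 .20 -10 8;  python3 - <<'E'
import sys; sys.argv=['x','w10']
exec(open('look.py').read())
im,d=get_image("top"); cv2.imwrite("pics/t10.png",cv2.resize(im[130:280,130:330,::-1],None,fx=4,fy=4))
E
```

```text
pose [0.5998 0.161  0.2244] yaw -9.79 ztool [-0.0025  0.0014 -1.    ] t 20.4 F [ 0.7 -0.2 -7.1]
rows 8 tot dpos mm [  0.2  -0.  -24.4] rot deg [-0.06  0.15  0.21]
[[0.0, -0.0, 0.31], [0.0, -0.0, 0.31], [0.0, -0.0, 0.31], [0.0, -0.0, 0.31], [0.0, -0.0, 0.31], [0.0, -0.0, 0.31], [0.0, -0.0, 0.31], [0.0, -0.0, 0.31]]
[[-0.01, 0.02, 0.03], [-0.01, 0.02, 0.03], [-0.01, 0.02, 0.03], [-0.01, 0.02, 0.03], [-0.01, 0.02, 0.03], [-0.01, 0.02, 0.03], [-0.01, 0.02, 0.03], [-0.01, 0.02, 0.03]]
pose [0.5998 0.161  0.2244]
```

View pics/w10.png

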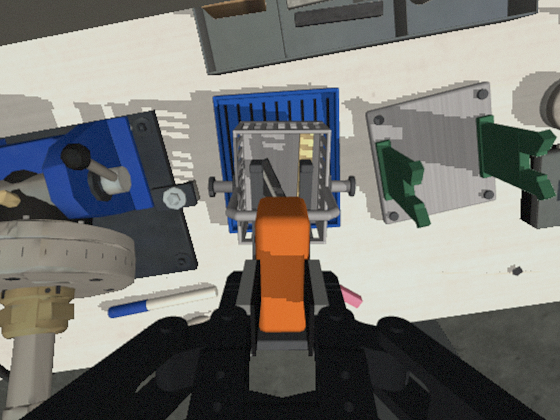

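arm_command(
  xyz=[
    [0,0,0.3],
    [0,0,0.4],
    [0,0,0.4],
    [0,0,0.3],
    [0,0,0.3],
    [0,0,0.2],
    [0,0,0.1],
    [0,0,0],
  ],
  rot=[
    [0,0,0],
    [0,0,0],
    [0,0,0],
    [0,0,0],
    [0,0,0],
    [0,0,0],
    [0,0,0],
    [0,0,0],
  ],
)

```text
time: 21.3
eef_pos: [0.6002, 0.1611, 0.2038]
tool_rot: [-0.001, 0.996, -0.085, -0.0]
wrist_force: [-0.6, 0.0, -5.8]
grip_width: 0.229
```

```bash
python3 plan.py .600 .161 .18 -10 8
```

```text
pose [0.6002 0.1611 0.2038] yaw -9.79 ztool [-7.0e-04  1.7e-03 -1.0e+00] t 21.3 F [-0.6  0.  -5.8]
rows 8 tot dpos mm [ -0.2  -0.1 -23.8] rot deg [-0.09  0.06  0.21]
[[-0.0, 0.0, 0.3], [-0.0, 0.0, 0.3], [-0.0, 0.0, 0.3], [-0.0, 0.0, 0.3], [-0.0, 0.0, 0.3], [-0.0, 0.0, 0.3], [-0.0, 0.0, 0.3], [-0.0, 0.0, 0.3]]
[[-0.01, 0.01, 0.03], [-0.01, 0.01, 0.03], [-0.01, 0.01, 0.03], [-0.01, 0.01, 0.03], [-0.01, 0.01, 0.03], [-0.01, 0.01, 0.03], [-0.01, 0.01, 0.03], [-0.01, 0.01, 0.03]]
```

arm_command(
  xyz=[
    [0,0,0.2],
    [0,0,0.2],
    [0,0,0.2],
    [0,0,0.2],
    [0,0,0.2],
    [0,0,0.1],
    [0,0,0],
    [0,0,0],
  ],
  rot=[
    [0,0,0],
    [0,0,0],
    [0,0,0],
    [0,0,0],
    [0,0,0],
    [0,0,0],
    [0,0,0],
    [0,0,0],
  ],
)

```text
time: 22.1
eef_pos: [0.6026, 0.1616, 0.1975]
tool_rot: [-0.002, 0.996, -0.085, 0.005]
wrist_force: [0.2, 0.6, -1.2]
grip_width: 0.228
```

```bash
python3 plan.py .600 .161 .175 -10 8
```

```text
pose [0.6026 0.1616 0.1975] yaw -9.79 ztool [ 0.0098  0.0035 -0.9999] t 22.1 F [ 0.2  0.6 -1.2]
rows 8 tot dpos mm [ -2.6  -0.6 -22.5] rot deg [-0.3  -0.52  0.21]
[[-0.03, 0.01, 0.28], [-0.03, 0.01, 0.28], [-0.03, 0.01, 0.28], [-0.03, 0.01, 0.28], [-0.03, 0.01, 0.28], [-0.03, 0.01, 0.28], [-0.03, 0.01, 0.28], [-0.03, 0.01, 0.28]]
[[-0.04, -0.06, 0.03], [-0.04, -0.06, 0.03], [-0.04, -0.06, 0.03], [-0.04, -0.06, 0.03], [-0.04, -0.06, 0.03], [-0.04, -0.06, 0.03], [-0.04, -0.06, 0.03], [-0.04, -0.06, 0.03]]
```

arm_command(
  xyz=[
    [0,0,0.2],
    [-0.05,0,0.3],
    [-0.05,0,0.3],
    [-0.05,0,0.3],
    [0,0,0.3],
    [0,0,0.3],
    [0,0,0.2],
    [0,0,0.1],
  ],
  rot=[
    [-0.1,-0.1,0],
    [-0.1,-0.1,0],
    [-0.1,-0.1,0],
    [0,-0.1,0],
    [0,-0.1,0],
    [0,0,0],
    [0,0,0],
    [0,0,0],
  ],
)

```text
time: 22.9
eef_pos: [0.601, 0.1618, 0.1754]
tool_rot: [0.0, 0.996, -0.085, -0.001]
wrist_force: [-0.5, 1.0, -3.2]
grip_width: 0.228
```

```bash
python3 plan.py .600 .161 .177 -10 8;  python3 - <<'E'
import sys; sys.argv=['x','w11']
exec(open('look.py').read())
yaw=np.radians(-9.8); ux=np.array([np.cos(yaw),np.sin(yaw)]); uy=np.array([-ux[1],ux[0]])
Q=C[:,:2]-p[:2]; L=np.c_[Q@ux,Q@uy,C[:,2]]
def rg(nm,s): print(nm,len(s), np.round(np.percentile(s,[2,50,98],axis=0),4).tolist() if len(s) else "")
rg("bailside",L[(abs(L[:,0])<.03)&(abs(L[:,1])>.024)&(abs(L[:,1])<.036)&(L[:,2]>.1)&(L[:,2]<.14)])
rg("rim",L[(L[:,0]>.03)&(L[:,0]<.07)&(abs(L[:,1])<.045)&(L[:,2]>.06)&(L[:,2]<.076)])
rg("prongtip",L[(L[:,0]>.03)&(L[:,0]<.04)&(abs(L[:,1])<.022)&(L[:,2]>.085)&(L[:,2]<.13)])
E
```

```text
pose [0.601  0.1618 0.1754] yaw -9.79 ztool [-1.2e-03 -6.0e-04 -1.0e+00] t 22.9 F [-0.5  1.  -3.2]
rows 8 tot dpos mm [-1.  -0.8  1.6] rot deg [0.04 0.06 0.21]
[[-0.01, 0.01, -0.02], [-0.01, 0.01, -0.02], [-0.01, 0.01, -0.02], [-0.01, 0.01, -0.02], [-0.01, 0.01, -0.02], [-0.01, 0.01, -0.02], [-0.01, 0.01, -0.02], [-0.01, 0.01, -0.02]]
[[0.01, 0.01, 0.03], [0.01, 0.01, 0.03], [0.01, 0.01, 0.03], [0.01, 0.01, 0.03], [0.01, 0.01, 0.03], [0.01, 0.01, 0.03], [0.01, 0.01, 0.03], [0.01, 0.01, 0.03]]
pose [0.601  0.1618 0.1754]
bailside 563 [[0.0001, -0.0356, 0.1018], [0.0043, -0.024, 0.1222], [0.0062, 0.0355, 0.1251]]
rim 814 [[0.031, -0.037, 0.0609], [0.0496, -0.0003, 0.0665], [0.0517, 0.038, 0.068]]
prongtip 394 [[0.0302, -0.0189, 0.0886], [0.0357, -0.0113, 0.1023], [0.0373, 0.0202, 0.1049]]
```

View pics/w11.png

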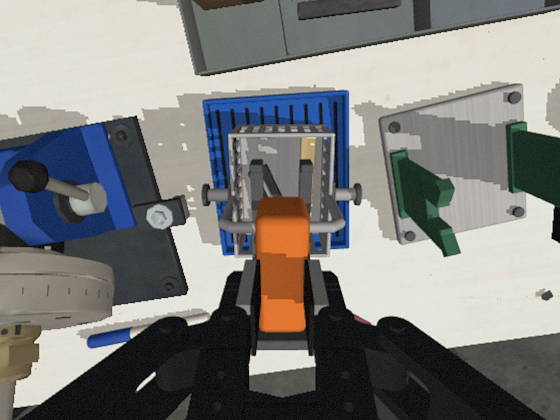

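arm_command(
  xyz=[
    [-0.2,0,0.2],
    [-0.4,0,0.1],
    [-0.5,0,0],
    [-0.5,0,0],
    [-0.5,0,0],
    [-0.5,0,0],
    [-0.5,0,0],
    [-0.4,0,0],
  ],
  rot=[
    [0,0,0],
    [0,0,0],
    [0,0,0],
    [0,0,0],
    [0,0,0],
    [0,0,0],
    [0,0,0],
    [0,0,0],
  ],
)

```text
time: 23.75
eef_pos: [0.5635, 0.1684, 0.173]
tool_rot: [0.0, 0.996, -0.085, -0.0]
wrist_force: [-0.4, 0.5, -2.1]
grip_width: 0.228
```

```bash
python3 plan.py .520 .175 .172 -10 8
```

```text
pose [0.5635 0.1684 0.173 ] yaw -9.79 ztool [-3.e-04 -2.e-04 -1.e+00] t 23.75 F [-0.4  0.5 -2.1]
rows 8 tot dpos mm [-43.5   6.6  -1. ] rot deg [0.02 0.02 0.21]
[[-0.55, 0.01, 0.01], [-0.55, 0.01, 0.01], [-0.55, 0.01, 0.01], [-0.55, 0.01, 0.01], [-0.55, 0.01, 0.01], [-0.55, 0.01, 0.01], [-0.55, 0.01, 0.01], [-0.55, 0.01, 0.01]]
[[0.0, 0.0, 0.03], [0.0, 0.0, 0.03], [0.0, 0.0, 0.03], [0.0, 0.0, 0.03], [0.0, 0.0, 0.03], [0.0, 0.0, 0.03], [0.0, 0.0, 0.03], [0.0, 0.0, 0.03]]
```

arm_command(
  xyz=[
    [-0.5,0,0],
    [-0.6,0,0],
    [-0.7,0,0],
    [-0.8,0,0],
    [-0.8,0,0],
    [-0.8,0,0],
    [-0.6,0,0],
    [-0.4,0,0],
  ],
  rot=[
    [0,0,0],
    [0,0,0],
    [0,0,0],
    [0,0,0],
    [0,0,0],
    [0,0,0],
    [0,0,0],
    [0,0,0],
  ],
)

```text
time: 24.55
eef_pos: [0.5072, 0.1781, 0.1733]
tool_rot: [0.0, 0.996, -0.085, 0.0]
wrist_force: [0.4, -0.4, -2.3]
grip_width: 0.225
```

```bash
python3 plan.py .435 0 .172 -6 8;  python3 - <<'E'
import sys; sys.argv=['x','w12']
exec(open('look.py').read())
rep("basketrim",sel(.53,.68,.09,.23,.064,.072)); rep("bail",sel(.53,.68,.09,.23,.115,.13))
E
```

```text
pose [0.5072 0.1781 0.1733] yaw -9.77 ztool [ 1.e-04 -0.e+00 -1.e+00] t 24.55 F [ 0.4 -0.4 -2.3]
rows 8 tot dpos mm [ -72.2 -178.1   -1.3] rot deg [ 0.   -0.01 -3.77]
[[-0.51, 2.35, 0.02], [-0.53, 2.34, 0.02], [-0.55, 2.34, 0.02], [-0.57, 2.33, 0.02], [-0.59, 2.33, 0.02], [-0.61, 2.32, 0.02], [-0.63, 2.32, 0.02], [-0.65, 2.31, 0.02]]
[[0.0, -0.0, -0.47], [0.0, -0.0, -0.47], [0.0, -0.0, -0.47], [0.0, -0.0, -0.47], [0.0, -0.0, -0.47], [0.0, -0.0, -0.47], [0.0, -0.0, -0.47], [0.0, -0.0, -0.47]]
pose [0.5072 0.1781 0.1733]
basketrim 1759 [0.597  0.1632] [0.1197 0.0853] 80.3 pca -97.5 z [0.065  0.0665 0.0678]
bail 2154 [0.6034 0.1616] [0.0786 0.007 ] 80.7 pca 80.5 z [0.1188 0.1235 0.125 ]
```

View pics/w12.png

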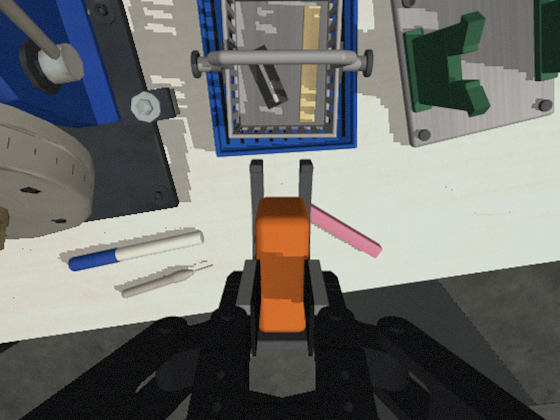

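arm_command(
  xyz=[
    [-1.0,0,0],
    [-1.5,0.5,0],
    [-1.5,1.0,0],
    [-1.2,1.5,0],
    [-1.0,2.0,0],
    [-0.5,2.5,0],
    [0,2.5,0],
    [0,2.5,0],
  ],
  rot=[
    [0,0,-0.5],
    [0,0,-0.5],
    [0,0,-0.5],
    [0,0,-0.5],
    [0,0,-0.5],
    [0,0,-0.5],
    [0,0,-0.5],
    [0,0,-0.5],
  ],
)

```text
time: 25.4
eef_pos: [0.4187, 0.0645, 0.1732]
tool_rot: [-0.001, 0.999, -0.044, -0.0]
wrist_force: [-0.1, -1.0, -2.1]
grip_width: 0.228
```

```bash
python3 plan.py .435 -.02 .172 -6 5
```

```text
pose [0.4187 0.0645 0.1732] yaw -5.05 ztool [-1.e-04  2.e-03 -1.e+00] t 25.4 F [-0.1 -1.  -2.1]
rows 5 tot dpos mm [ 16.3 -84.5  -1.2] rot deg [-0.11  0.02  0.95]
[[0.47, 1.65, 0.02], [0.48, 1.65, 0.02], [0.48, 1.65, 0.02], [0.49, 1.65, 0.02], [0.5, 1.65, 0.02]]
[[-0.02, 0.0, 0.19], [-0.02, 0.0, 0.19], [-0.02, 0.0, 0.19], [-0.02, 0.0, 0.19], [-0.02, 0.0, 0.19]]
```

arm_command(
  xyz=[
    [0.6,2.0,0],
    [0.6,1.8,0.2],
    [0.5,1.4,0.6],
    [0.4,1.0,1.0],
    [0.2,0.5,1.0],
    [0,0,1.0],
    [0,0,0.8],
    [0,0,0.4],
  ],
  rot=[
    [0,0,0],
    [0,0,0],
    [0,0,0],
    [0,0,0],
    [0,0,0],
    [0,0,0],
    [0,0,0],
    [0,0,0],
  ],
)

```text
time: 26.2
eef_pos: [0.4336, -0.0076, 0.1205]
tool_rot: [-0.001, 0.999, -0.045, 0.001]
wrist_force: [-0.4, 0.5, -2.2]
grip_width: 0.226
```

```bash
python3 plan.py .445 -.02 .0885 -6 8; python3 - <<'E'
from h import *
im,d=get_image("scene"); cv2.imwrite("pics/s13.png",cv2.resize(im[120:310,180:400,::-1],None,fx=3,fy=3))
E
```

```text
pose [ 0.4336 -0.0076  0.1205] yaw -5.14 ztool [ 0.0019  0.0028 -1.    ] t 26.2 F [-0.4  0.5 -2.2]
rows 8 tot dpos mm [ 11.4 -12.4 -32. ] rot deg [-0.17 -0.09  0.86]
[[0.16, 0.14, 0.4], [0.16, 0.14, 0.4], [0.16, 0.14, 0.4], [0.16, 0.14, 0.4], [0.16, 0.14, 0.4], [0.16, 0.14, 0.4], [0.16, 0.14, 0.4], [0.16, 0.14, 0.4]]
[[-0.02, -0.01, 0.11], [-0.02, -0.01, 0.11], [-0.02, -0.01, 0.11], [-0.02, -0.01, 0.11], [-0.02, -0.01, 0.11], [-0.02, -0.01, 0.11], [-0.02, -0.01, 0.11], [-0.02, -0.01, 0.11]]
```

View pics/s13.png

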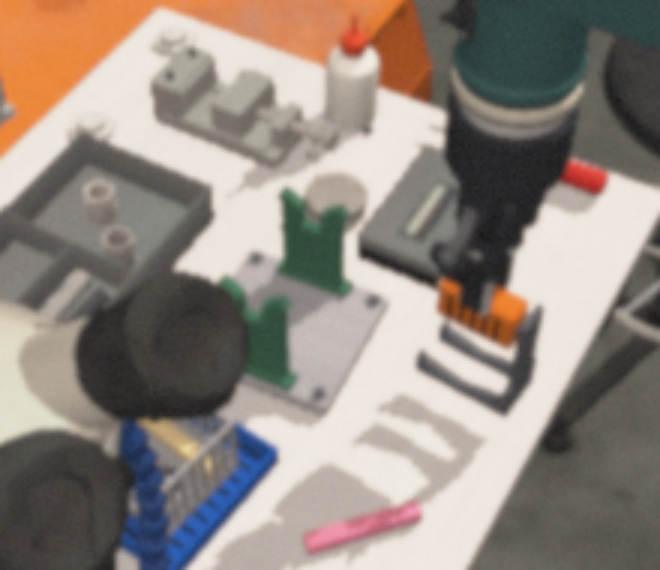

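arm_command(
  xyz=[
    [0.2,0.1,0.4],
    [0.2,0.1,0.5],
    [0.1,0.1,0.5],
    [0.1,0.1,0.5],
    [0,0,0.4],
    [0,0,0.3],
    [0,0,0.1],
    [0,0,0],
  ],
  rot=[
    [-0.1,0,0],
    [-0.1,0,0],
    [0,-0.1,0],
    [0,0,0],
    [0,0,0],
    [0,0,0],
    [0,0,0],
    [0,0,0],
  ],
)

```text
time: 27.05
eef_pos: [0.44, -0.0113, 0.0911]
tool_rot: [0.0, 0.999, -0.044, -0.0]
wrist_force: [-0.0, -0.5, -2.2]
grip_width: 0.225
```

```bash
python3 plan.py .442 -.012 .0885 -5.1 4
```

```text
pose [ 0.44   -0.0113  0.0911] yaw -5.0 ztool [-2.e-04 -4.e-04 -1.e+00] t 27.05 F [-0.  -0.5 -2.2]
rows 4 tot dpos mm [ 2.  -0.7 -2.6] rot deg [0.02 0.01 0.1 ]
[[0.05, 0.01, 0.07], [0.05, 0.01, 0.07], [0.05, 0.01, 0.07], [0.05, 0.01, 0.07]]
[[0.01, 0.0, 0.02], [0.01, 0.0, 0.02], [0.01, 0.0, 0.02], [0.01, 0.0, 0.02]]
```

arm_command(
  xyz=[
    [0,0,0.1],
    [0,0,0.1],
    [0,0,0.1],
    [0,0,0.1],
    [0,0,0.05],
    [0,0,0],
    [0,0,0],
    [0,0,0],
  ],
  rot=[
    [0,0,0],
    [0,0,0],
    [0,0,0],
    [0,0,0],
    [0,0,0],
    [0,0,0],
    [0,0,0],
    [0,0,0],
  ],
)

```text
time: 27.85
eef_pos: [0.441, -0.0113, 0.0885]
tool_rot: [0.0, 0.999, -0.044, 0.002]
wrist_force: [-0.2, 0.2, -0.5]
grip_width: 0.23
```

```bash
python3 plan.py .442 -.012 .0885 -5.1 4
```

```text
pose [ 0.441  -0.0113  0.0885] yaw -5.0 ztool [ 3.2e-03 -8.0e-04 -1.0e+00] t 27.85 F [-0.2  0.2 -0.5]
rows 4 tot dpos mm [ 1.  -0.7  0. ] rot deg [ 0.03 -0.19  0.1 ]
[[0.03, 0.01, -0.0], [0.03, 0.01, -0.0], [0.03, 0.01, -0.0], [0.03, 0.01, -0.0]]
[[0.01, -0.05, 0.02], [0.01, -0.05, 0.02], [0.01, -0.05, 0.02], [0.01, -0.05, 0.02]]
```

Standing on the table (force −0.5 N, z as at the grasp). Release.

arm_command(
  xyz=[
    [0,0,0],
    [0,0,0],
    [0,0,0],
    [0,0,0],
    [0,0,0],
    [0,0,0],
    [0,0,0],
    [0,0,0],
  ],
  rot=[
    [0,0,0],
    [0,0,0],
    [0,0,0],
    [0,0,0],
    [0,0,0],
    [0,0,0],
    [0,0,0],
    [0,0,0],
  ],
  hand=8.0,
  squeeze=40,
)

```text
time: 28.65
eef_pos: [0.4422, -0.0116, 0.0894]
tool_rot: [0.001, 0.999, -0.044, 0.003]
wrist_force: [-0.7, -0.9, 0.3]
grip_width: 0.941
```

```bash
python3 plan.py .442 -.012 .25 -5.1 8; python3 - <<'E'
from h import *
im,d=get_image("wrist"); cv2.imwrite("pics/w14.png",im[:,:,::-1]); print(state()["grip_width"])
E
```

```text
pose [ 0.4422 -0.0116  0.0894] yaw -5.0 ztool [ 0.0061 -0.0014 -1.    ] t 28.65 F [-0.7 -0.9  0.3]
rows 8 tot dpos mm [ -0.2  -0.4 160.6] rot deg [ 0.05 -0.35  0.1 ]
[[0.01, 0.01, -2.01], [0.01, 0.01, -2.01], [0.01, 0.01, -2.01], [0.01, 0.01, -2.01], [0.0, 0.01, -2.01], [0.0, 0.01, -2.01], [0.0, 0.01, -2.01], [0.0, 0.01, -2.01]]
[[0.01, -0.04, 0.01], [0.01, -0.04, 0.01], [0.01, -0.04, 0.01], [0.01, -0.04, 0.01], [0.01, -0.04, 0.01], [0.01, -0.04, 0.01], [0.01, -0.04, 0.01], [0.01, -0.04, 0.01]]
0.9338041638023958
```

View pics/w14.png

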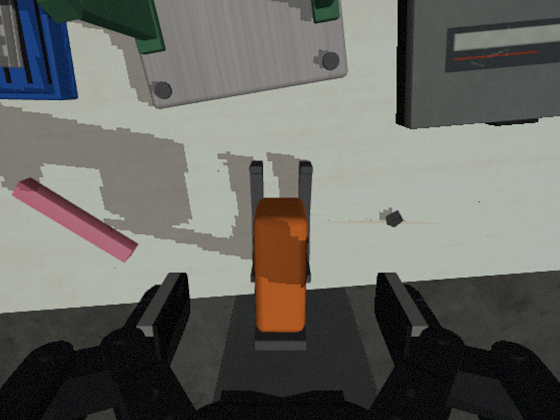

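The jaws (cols 185 and 380) are clear of the handle (col 255–307), and the hook is standing; retreat upward.

arm_command(
  xyz=[
    [0,0,-1.0],
    [0,0,-1.5],
    [0,0,-2.0],
    [0,0,-2.5],
    [0,0,-2.5],
    [0,0,-2.5],
    [0,0,-1.5],
    [0,0,-0.5],
  ],
  rot=[
    [0,0,0],
    [0,0,0],
    [0,0,0],
    [0,0,0],
    [0,0,0],
    [0,0,0],
    [0,0,0],
    [0,0,0],
  ],
)

```text
time: 29.5
eef_pos: [0.4405, -0.0113, 0.2385]
tool_rot: [0.001, 0.999, -0.044, 0.003]
wrist_force: [-0.5, -0.8, 1.1]
grip_width: 0.938
```

```bash
python3 - <<'E'
import sys; sys.argv=['x','w15']
exec(open('look.py').read())
rep("handle",sel(.37,.52,-.07,.05,.085,.1))
rep("basketrim",sel(.53,.68,.09,.23,.062,.072)); rep("bail",sel(.53,.68,.09,.23,.115,.13))
im,d=get_image("scene"); cv2.imwrite("pics/s15.png",im[:,:,::-1]); C=cloud("scene",d).reshape(-1,3)
rep("S handle",sel(.37,.52,-.07,.05,.085,.1))
im,d=get_image("top"); C=cloud("top",d).reshape(-1,3); cv2.imwrite("pics/t15.png",im[:,:,::-1]);rep("T bail",sel(.53,.68,.09,.23,.115,.13))
for t in ("brass_bar","coupon","basket"):
    for q in landmark_of(t,"top")[:2]: print(t,q["conf"],q["position"],atz("top",q["position"],.013))
E
```

```text
pose [ 0.4405 -0.0113  0.2385]
handle 2139 [ 0.4378 -0.0104] [0.0259 0.07  ] 84.5 pca 174.8 z [0.0891 0.0924 0.0938]
basketrim 1302 [0.5783 0.1541] [0.1019 0.0527] 83.0 pca -89.1 z [0.0624 0.0659 0.0679]
bail 0
S handle 338 [ 0.4354 -0.008 ] [0.0258 0.0696] 85.7 pca 175.6 z [0.0866 0.0921 0.0942]
T bail 117 [0.6009 0.1604] [0.0771 0.007 ] 80.0 pca 80.4 z [0.1184 0.1241 0.1263]
brass_bar 0.5 [243.5, 265.0] [0.44795236 0.1265681  0.013     ]
brass_bar 0.43 [228.6, 202.1] [0.59863243 0.1422303  0.013     ]
coupon 0.51 [213.8, 206.8] [0.59257186 0.17781765 0.013     ]
basket 0.91 [218.1, 202.0] [0.60255477 0.16654674 0.013     ]
```

View pics/w15.png

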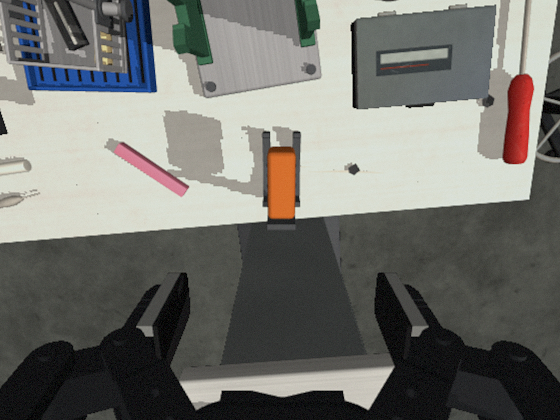

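View pics/s15.png

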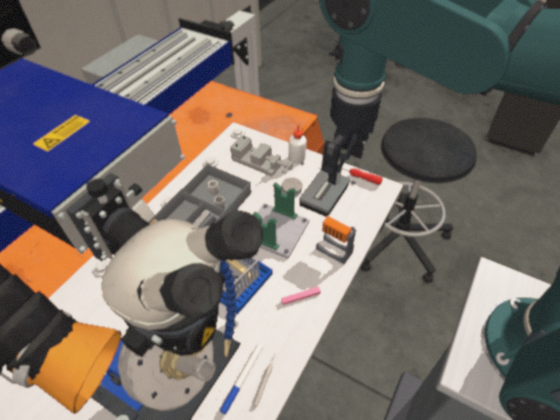

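View pics/t15.png

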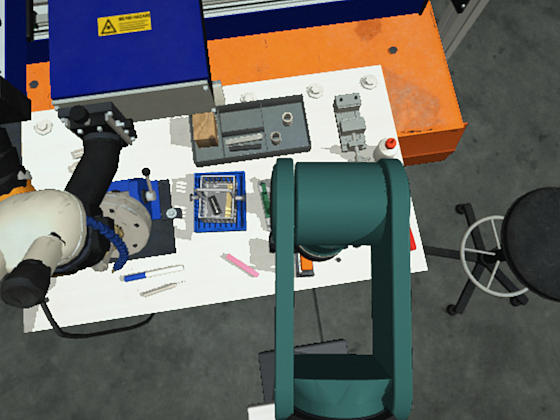

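```bash
python3 -c "
from station import *
print(finish_job(), state()['time'])"
```

```text
the job is handed in; nothing more can be done
the job is handed in; nothing more can be done
```

I lifted the basket out of the cradle with the hook, set it in the blue drain tray with its parts, and stood the hook back on the table. I handed the job in at about 30 s of the 64 s. The hand-in reports no verdict, so what follows are my own last measurements.

- **Basket:** its bail is at about (0.601, 0.160), against a tray centre measured at about (0.604, 0.165), so it is some 5 mm off centre. The rim is 67 mm above the table and the bail 124–125 mm, which fits it standing flat on the tray floor.
- **Parts:** the brass bar and the coupon both show inside the basket in the last pictures. The network's first match for the brass bar was the pink look-alike. Its second match was the real bar in the basket.
- **Hook:** it is standing on its two prongs on bare table at about (0.44, -0.01), clear of the basket, tray and cradle. Its handle top is at about 93 mm, as it was at the start, so it is upright. The gripper is open and has moved up clear of it.
- **Other things on the table:** I saw no change in the pictures. I did not measure how far each one was from its starting place.

No final check failed. During the approach to the bail one arm move dropped about 14 mm and its correction overshot. I settled the arm before moving the hook under the bail, and the rest went slowly. The basket hung level in the pictures I took.

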